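# Clip a cross rod into a bench clamp and start its lock bolt

## Task

Lay the loose cross rod across the two forks of the bench clamp, roughly by its middle, push it down past the sprung jaw until it sits fully home with the jaw snapped shut over it, and let go of it. Then start the clamp's T-handled lock bolt: turn it backward (anticlockwise from above), held so loosely that it can sink, until it drops into its thread, then forward one full turn, and finish with the gripper still closed on the handle, holding the bolt still at that one turn. Leave the beaker and the two bottles behind the work where they stand.

Things in the scene. Friction and masses are not known exactly. Their poses are not given: they have to be found in the camera images.
- rod: Loose steel rod, 14 mm thick, 220 mm long, about 0.26 kg, with a grey hexagonal cap at each end (26 mm across flats, 18 mm long) that keeps it from rolling; 184 mm of bare steel between them. Origin: the rod's middle, on its axis, 13 mm above the worktop while it lies there. y runs along the rod; both ends are alike. Grip the bare middle from above.
- clamp: Grey bench clamp, fixed to the worktop. Origin: on the worktop, straight below the middle of the seated rod; z up, y along the seated rod. Foot plate 10 mm thick, x -116 to +50, y -68 to +123 mm. The jaw's shaft with its coil springs (15 mm thick, top 34 mm above the worktop) runs along y at x = -24 mm; between the forks nothing else rises above the plate.
- clamp_seat (a point): Where the rod's middle belongs: on the seated rod's axis, 60 mm above the worktop, axes as the clamp's. Two forks, each 14 mm wide, stand at y = -38 and +38 mm (62 mm free between them for the fingers). Slots along y, 15.4 mm wide, floors 53 mm above the worktop; on the +x side a tall fixed tine, rounded top 82 mm high; on the -x side a lip 61 mm high.
- jaw_rollers (a point): Midway between the two white rollers (12 mm thick, one at each fork, axes along y) of the sprung jaw; shut, at x = -7.5 mm of the clamp, 72 mm above the worktop, 9 mm from the tines. A rod coming straight down within 3 mm of the seat's x meets them with its axis about 82 mm high; pushed with 10 to 20 N it drives them toward -x, and they snap back over it as it gets home.
- jaw (a joint): Angle (rad) of the sprung jaw: 0 = shut, where its spring holds it; about 0.15 while the rod passes. The spring alone keeps the rod only against light pulls.
- bolt_mouth (a point): Centre of the mouth of the round threaded boss (50 mm across) that takes the clamp's captive lock bolt, at x = -66, y = +85 mm of the clamp, 86 mm above the worktop. The bolt's axis is vertical through it. Within 65 mm of that axis nothing but the bolt is higher than 87 mm, so the open fingers can turn freely round the handle.
- t_handle: Aluminium T-handle of the lock bolt: a flat bar 50 mm long, 11 mm thick, 16 mm high on a 10 mm thick neck; the top of a 42 mm washer lies 20 mm below its centre. Origin: the bar's centre on the bolt's axis, 129 mm above the worktop at bolt_height 0. x along the bar, y across it, z up; looks the same after half a turn. The bolt (0.15 kg) turns easily (under 0.05 N m) and stays where it is left.
- bolt_turn (a joint): Turn of the bolt (rad), growing forward (clockwise from above, tightening). 0: where, turned back, its thread drops off the end of the nut thread (the bar then lies along the clamp's x). It starts 0.3 to 1.5 rad forward of that, resting on the nut thread, not engaged. One full turn forward from the drop is 6.28. Going back beyond 0 after the drop does no harm.
- bolt_height (a joint): Height of the bolt (m), right-hand thread of 6 mm pitch: -0.006 * bolt_turn / 6.28 while not engaged. At the drop it falls 6 mm: from then on 6 mm lower than that, -0.012 after one turn, with up to 1 mm of play upward. It drops by its own weight if the fingers only straddle the bar with a few mm of play; gripped firmly, it stays at the fingers' height.
- beaker_100: Bystander: glass beaker, 70 mm across, 100 mm high, behind the work. Origin: centre of its underside.
- reagent_amber: Bystander: brown glass bottle with a white cap, 49 mm across, 96 mm high, behind the work. Origin: centre of its underside.
- weigh_bottle: Bystander: small clear weighing bottle with a knobbed lid, 37 mm across, 47 mm high, behind the work. Origin: centre of its underside.

How it is judged:
By the outcome, as a careful person would: the job done as asked, in the order asked, and still so for the second after the job is handed in, while the arm keeps its last pose, push and grip.
It also fails if it takes over 67 s, if anything falls off the work surface, if the arm or the gripper's body presses on something with over 40 N, if the wrist force passes 120 N, or if a joint passes its speed limit or range.

## Robot

A 7-joint arm with a two-finger parallel gripper is mounted at the origin on a cart in front of the work surface, level with it; the furniture and walls round the work are solid. World frame = base frame: x ahead of the robot, y to its left, z up, the work surface at z = 0. Lengths are in m, angles in rad, forces in N, time in s.
With the tool pointing down it reaches from about 0.35 to 0.9 m from the base axis. Payload 8.1 kg.
Tool frame: the origin (TCP) lies on the centre line of the jaws, within the pads' length; the fingertips stand 14 mm ahead of it and the grasp point (between the pads) lies 5 mm behind it; z points along the fingers, y is the direction in which the jaws open and shut (so a half turn about z gives the same grasp; the last joint's range is limited). The gripper opens to 92 mm and grips with 3 to 60 N. Pads are 19 mm wide; open, the fingers measure 130 mm over their backs; the gripper's body (75 mm by 190 mm) begins 47 mm behind the grasp point.
Start: joints at [1.052, 0.434, 0.025, 1.573, -0.012, 1.134, -0.075], TCP at [0.252, -0.572, 0.241] pointing down, gripper open.
Joint ranges: [-2.62, 2.62], [-0.44, 2.09], [-1.27, 1.32], [0.08, 2.57], [-1.32, 4.46], [0.12, 2], [-2.74, 2.74]. Speed limits (rad/s): [2.22, 2.22, 3.01, 3.01, 3.14, 3.14, 3.14].

## Interface

Orientations are given as a rotation vector (axis times angle).
In Python, from cell import arm, optics gives the robot as it stands.
- The arm moves only by the shell command python3 -m creep 'ROWS' [FORCE]. ROWS is JSON, a list of rows, each an object with "translation": the shift along the tool's x, y, z in m, a list of three; "rot": the turn, a rotation vector about the tool's x, y, z in degrees, a list of three; "jaw": the finger opening in m, from 0 to 0.0918. In form: [{"translation": [x, y, z], "rot": [wx, wy, wz], "jaw": jaw}, ...]. A call has 1 to 12 rows; each row shifts and turns the commanded pose from where the row before left it, along the tool's axes as they then stand; what a row does not reach is not made up. A row lasts 1/12 s, in which the tool goes at most 41.7 mm and 7.16 degrees, less where a joint would pass 70% of its speed; a pose out of reach is approached as far as the arm can. A call is refused whole if a number of a shift passes 0.0417 or a number of a turn 7.16, either way. A call with a gripper value outside its range is refused whole. The fingers move at their own pace and stop on an object; FORCE is the grip in N (left out, the last holds). Time passes only in rows, so rows that do not move let the fingers close. It gives the time, the measured TCP pose, the force and the opening at its end, in the units of the state.
- arm.observe(): the state, without advancing time (a new reading comes with each control period).
- optics.get_image(name): name is "side" or "top" or "wrist"; returns the picture (420x560x3 uint8, red, green, blue); there is no depth.
- optics.camera_info(name): a dict with "fx", "fy", "cx", "cy" (pixels), "R" (3x3) and "t" (3): a world point X has camera coordinates R X + t. Camera axes: x right, y down, z forward; pixel columns grow to the right and rows downward; lengths in m; the calibration is good to about 2 mm. The wrist camera is an equidistant fisheye: a pixel r from the principal point sees the ray r / f radians off the axis. A picture is of the moment at which its call begins: read the wrist's pose just before it. camera_info takes no time and is no camera call; for the wrist camera it gives the pose at the moment of the call.
- arm.sign_off(): hands the job in, once; it reports no verdict.
Trained networks look in the newest picture that a camera, given by its name, has taken for a name from the list of things; names that differ only in an ending like _2 or _b are one class to them, and where a whole thing is asked for, a point or a joint stands for the part that bears it (a point fixed in the world has none). Each returns a list of dicts, best first, with "score" (0 to 1); they miss things now and then, are a little off and sometimes report something else, mostly with a low value. They report only what shows in the picture. A call takes as long as a camera call.
- optics.boxes_of(camera, thing): "location" ([column, row] in pixels, amid what is visible of it).
- optics.pinpoint(camera, thing): "location" ([column, row] in pixels: a listed point, or the origin of a listed thing).
The state is a dict: "clock": time; "joints": joint angles; "dq": joint speeds; "joint_efforts": joint torques, N m; "position": TCP position; "ee_rot": TCP orientation; "force": force on the tool from outside, world axes, zero at the start; "ft_torque": the same for the moment, N m; "width": opening from 0.0 (shut) to 1.0 (fully open).
Only numpy, scipy, OpenCV 4.12 (cv2) and the standard library are available. Lean on these libraries where they do the work, as an engineer would, in place of code of your own. Each camera call takes 0.05 s, during which the arm holds its last target.

## Working session

There is one attempt and no reset: what is moved stays moved. The work goes in short steps, Python scripts to look and compute and a shell command to move; the robot and the scene stay as the last step left them, time stands still between calls to the robot, and variables do not carry over. Pictures are saved under pics/ and viewed, and the job is handed in when it is done.

```bash
ls -la; mkdir -p pics
python3 - <<'E'
from cell import arm, optics
import cv2
print(arm.observe())
for n in ("side","top","wrist"):
    im=optics.get_image(n); cv2.imwrite(f"pics/{n}0.png",im[:,:,::-1]); 
    i=optics.camera_info(n); print(n,i)
E
```

```text
total 12
drwxr-xr-x  3 agent agent 4096 Dec  6 16:43 .
drwxr-xr-x 23 root  root  4096 Dec  6 16:43 ..
drwxr-xr-x  2 agent agent 4096 Dec  6 16:43 pics
{'clock': 0.0, 'joints': array([ 1.05240617,  0.43522117,  0.02498436,  1.57414603, -0.01158914,
        1.13398727, -0.07510194]), 'dq': array([-1.42262557e-03,  1.02350738e-03,  7.48358089e-04, -9.82630575e-04,
        8.62968582e-05,  5.54286778e-04,  1.51278830e-05]), 'joint_efforts': array([-1.34395239e-03, -6.67848372e+01,  9.84090641e-01, -3.14455998e+01,
       -6.05267356e-02,  4.31132340e-02,  1.68731626e-04]), 'position': array([ 0.25217673, -0.57130685,  0.23992729]), 'ee_rot': array([-3.07246368e+00, -6.47989200e-01,  7.68537501e-04]), 'force': array([-0.37829008,  0.86603788, -0.2799342 ]), 'ft_torque': array([0.0104436, 0.0505761, 0.0194343]), 'width': 0.9985800612457081}
side {'fx': 445.6649257684235, 'fy': 445.6649257684235, 'cx': 287.1362051548325, 'cy': 211.09127786024456, 'R': array([[-0.99971412,  0.01327325, -0.01988736],
       [ 0.02340178,  0.37260572, -0.92769463],
       [-0.00490338, -0.92789482, -0.37280982]]), 't': array([0.63808509, 0.08103306, 0.96321642])}
top {'fx': 439.4862999784134, 'fy': 439.4862999784134, 'cx': 273.117898210047, 'cy': 216.03254009086163, 'R': array([[ 0.02522162, -0.99960494,  0.01240282],
       [-0.9908617 , -0.02664162, -0.13222446],
       [ 0.13250265, -0.00895457, -0.9911422 ]]), 't': array([0.0282355 , 0.63472041, 0.89384301])}
wrist {'fx': 325.19226210127806, 'fy': 325.19226210127806, 'cx': 278.9003129728439, 'cy': 210.65088407534213, 'R': array([[ 0.40433472, -0.91461018, -0.00128614],
       [-0.87975501, -0.38930954,  0.27289045],
       [-0.25008909, -0.1092076 , -0.96204425]]), 't': array([-0.62378348, -0.0342755 ,  0.39071784])}
```

View pics/side0.png

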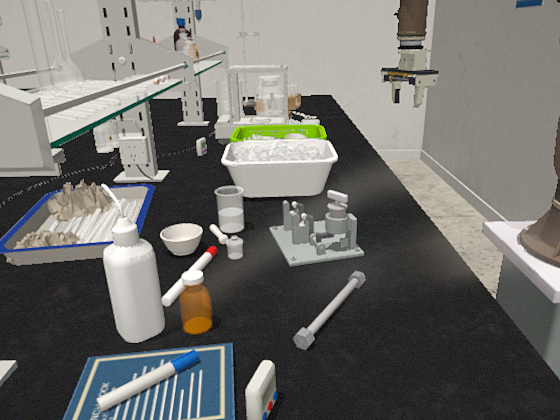

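View pics/top0.png

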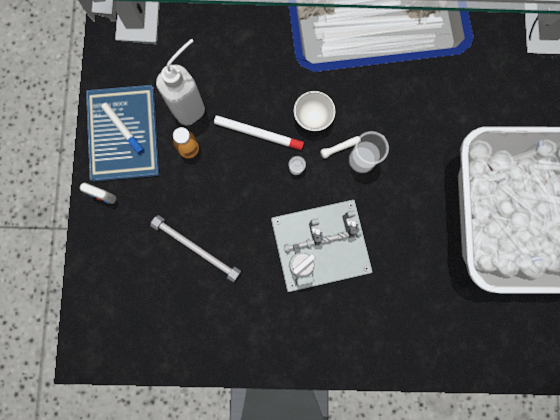

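View pics/wrist0.png

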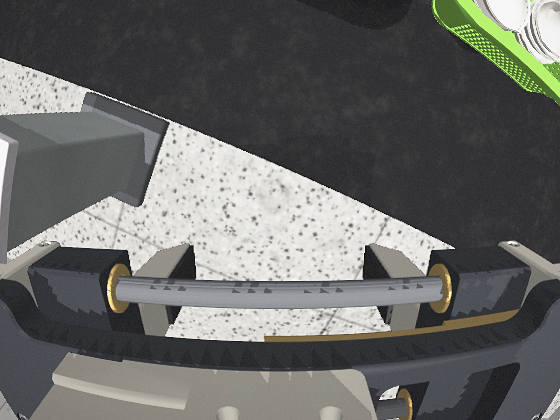

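Run:
```python
from cell import arm, optics
for n in ("side","top"):
  for th in ("rod","clamp","clamp_seat","jaw_rollers","bolt_mouth","t_handle"):
    r=optics.pinpoint(n,th); print(n,th,[(x["score"],x["location"]) for x in r[:3]])
```

```text
side rod [(0.7, [335.0, 305.1]), (0.67, [335.5, 193.7])]
side clamp [(0.83, [298.8, 237.6])]
side clamp_seat [(0.65, [298.3, 214.4])]
side jaw_rollers [(0.76, [298.0, 209.9])]
side bolt_mouth [(0.59, [339.4, 219.9]), (0.57, [233.2, 226.2])]
side t_handle [(0.5, [337.9, 195.5])]
top rod [(0.56, [196.2, 250.0]), (0.22, [304.2, 263.2])]
top clamp [(0.6, [329.4, 226.6])]
top clamp_seat [(0.87, [332.7, 223.2])]
top jaw_rollers [(0.74, [334.5, 230.1])]
top bolt_mouth [(0.64, [302.2, 261.4]), (0.43, [300.5, 265.3])]
top t_handle [(0.69, [301.1, 264.9])]
```

Run:
```python
import cv2
t=cv2.imread("pics/top0.png"); s=cv2.imread("pics/side0.png")
cv2.imwrite("pics/topz.png",cv2.resize(t[190:300,260:380],None,fx=6,fy=5.4,interpolation=cv2.INTER_CUBIC)[:600,:720])
cv2.imwrite("pics/topr.png",cv2.resize(t[205:290,140:250],None,fx=7,fy=7,interpolation=cv2.INTER_CUBIC))
cv2.imwrite("pics/sidez.png",cv2.resize(s[180:270,260:370],None,fx=6.5,fy=6.5,interpolation=cv2.INTER_CUBIC))
```

```text
(no output)
```

View pics/topz.png

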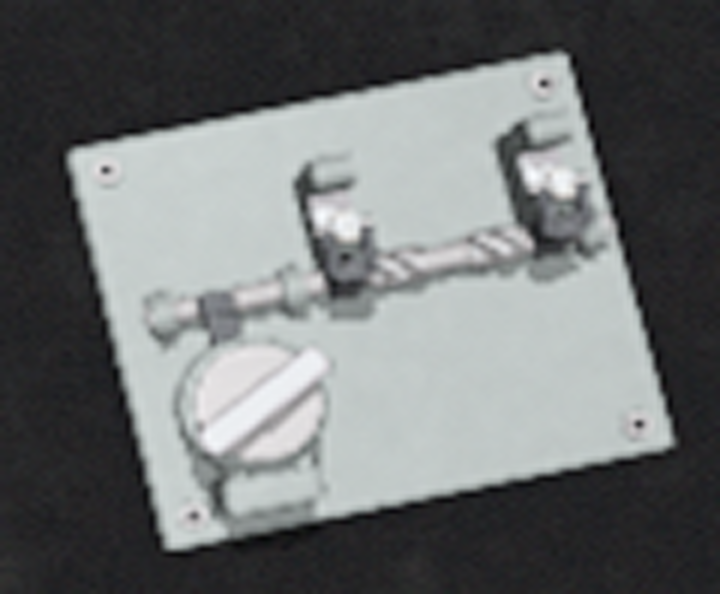

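View pics/topr.png

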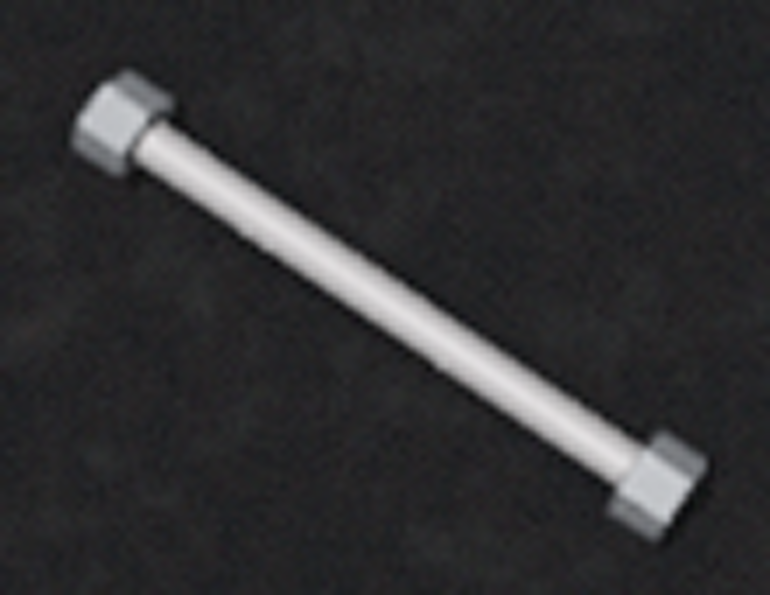

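View pics/sidez.png

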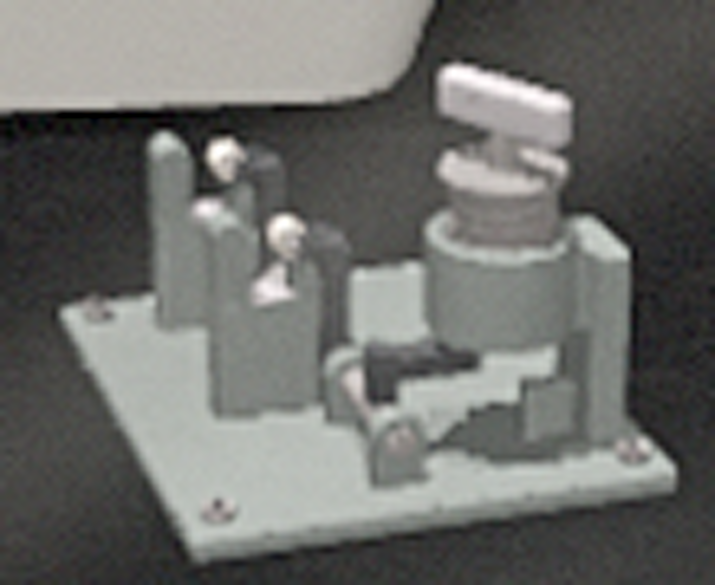

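```bash
cat > h.py <<'E'
import numpy as np
from scipy.optimize import least_squares
from scipy.spatial.transform import Rotation as Rn
from cell import arm, optics
def proj(i,X):
    c=np.atleast_2d(X)@np.array(i["R"]).T+i["t"]
    return np.c_[i["fx"]*c[:,0]/c[:,2]+i["cx"], i["fy"]*c[:,1]/c[:,2]+i["cy"]]
def projw(i,X):
    c=np.atleast_2d(X)@np.array(i["R"]).T+i["t"]
    rho=np.hypot(c[:,0],c[:,1]); th=np.arctan2(rho,c[:,2])
    return np.c_[i["fx"]*th*c[:,0]/rho+i["cx"], i["fy"]*th*c[:,1]/rho+i["cy"]]
def ray(i,uv,wrist=False):
    u=(uv[0]-i["cx"])/i["fx"]; v=(uv[1]-i["cy"])/i["fy"]
    if wrist:
        r=np.hypot(u,v); d=np.array([np.sin(r)*u/r,np.sin(r)*v/r,np.cos(r)])
    else: d=np.array([u,v,1.])
    R=np.array(i["R"]); return -R.T@i["t"], R.T@d
def onz(i,uv,z,wrist=False):
    o,d=ray(i,uv,wrist); return o+d*(z-o[2])/d[2]
def T2(p,X):
    X=np.atleast_2d(X); c,s=np.cos(p[2]),np.sin(p[2])
    return np.c_[p[0]+c*X[:,0]-s*X[:,1], p[1]+s*X[:,0]+c*X[:,1], X[:,2]]
E
python3 - <<'E'
from h import *
t=optics.camera_info("top"); s=optics.camera_info("side")
M=np.array([[50,123,10],[50,-68,10],[-116,-68,10],[-116,123,10]])/1e3
zt=np.array([[68,150],[568,52],[675,445],[168,550]])/[6,5.4]+[260,190]-.4
zs=np.array([[198,548],[60,312],[0,0],[676,472]])/6.5+[260,180]-.4
E=np.array([[0,0,60],[-7.5,0,72],[-66,85,86]])/1e3
et=np.array([[332.7,223.2],[334.5,230.1],[302.2,261.4]]); es=np.array([[298.3,214.4],[298,209.9],[339.4,219.9]])
def fit(ut,us):
    def f(p):
        r=[]
        if ut: r+=[(proj(t,T2(p,M))-zt).ravel(), .5*(proj(t,T2(p,E))-et).ravel()]
        if us: r+=[(proj(s,T2(p,M))-zs)[[0,1,3]].ravel(), .5*(proj(s,T2(p,E))-es).ravel()]
        return np.concatenate(r)
    q=least_squares(f,[.55,-.1,.2]); print(q.x,np.round(q.fun,1)); return q.x
fit(1,0);fit(0,1);p=fit(1,1)
print("seat",T2(p,E))
# rod
a=np.array([115,120])/7+[140,205]-.4; b=np.array([655,485])/7+[140,205]-.4
A=onz(t,a,.026);B=onz(t,b,.026); print(A,B,(A+B)/2,np.linalg.norm(A-B),"yaw of axis",np.degrees(np.arctan2(*(A-B)[[1,0]])))
print(onz(s,[335,305.1],.013))
a=np.array([303,338]);b=np.array([359,277])
# handle
h0=np.array([212,440])/[6,5.4]+[260,190]-.4; h1=np.array([318,362])/[6,5.4]+[260,190]-.4
A=onz(t,h0,.137);B=onz(t,h1,.137); print("h",A,B,(A+B)/2,np.linalg.norm(A-B),np.degrees(np.arctan2(*(A-B)[[1,0]])))
A=onz(s,np.array([445,85])/6.5+[260,180]-.4,.137);B=onz(s,np.array([560,110])/6.5+[260,180]-.4,.137); print(A,B)
print(Rn.from_rotvec(arm.observe()["ee_rot"]).as_matrix())
print(arm.observe()["clock"])
E
```

```text
[ 0.61683077 -0.08110143  0.2432563 ] [-0.5 -0.4  0.2 -0.5  0.7  0.3 -0.6  0.2  0.3  0.7  0.3 -1.3 -0.2  1.4]
[ 0.61579659 -0.0767299   0.24904728] [-0.5 -0.2 -0.2 -0.3  1.5  0.4 -1.1  0.8  0.6  0.4 -1.1 -2.1]
[ 0.61626826 -0.08038106  0.24640033] [-0.9  0.1 -0.2 -0.4  0.5  0.4 -0.7  0.6  0.1  0.8  0.1 -1.2 -0.4  1.6
 -1.  -1.  -0.3 -1.   0.9 -0.3 -1.2  0.5  0.5  0.1 -1.3 -2.4]
seat [[ 0.61626826 -0.08038106  0.06      ]
 [ 0.60899479 -0.08221042  0.072     ]
 [ 0.53152894 -0.01404671  0.086     ]]
[0.61671096 0.29656789 0.026     ] [0.50956113 0.12639623 0.026     ] [0.56313604 0.21148206 0.026     ] 0.20109569843850425 yaw of axis 57.80313154432085
[0.55910245 0.21030437 0.013     ]
h [0.51774173 0.00196054 0.137     ] [ 0.54567319 -0.03093662  0.137     ] [ 0.53170746 -0.01448804  0.137     ] 0.04315540756863639 130.3330442386999
[ 0.55070679 -0.0131735   0.137     ] [0.51753648 0.01231785 0.137     ]
[[ 9.14820168e-01  4.03861436e-01  3.16157389e-05]
 [ 4.03861436e-01 -9.14820168e-01 -1.84090057e-05]
 [ 2.14880281e-05  2.96093074e-05 -9.99999999e-01]]
0.75
```

```bash
R='{"translation":[0.025,-0.0246,0],"rot":[0,0,0],"jaw":0.09}'; python3 -m creep '[{"translation":[0.025,-0.0246,0],"rot":[0,0,0],"jaw":0.09},{"translation":[0.025,-0.0246,0],"rot":[0,0,0],"jaw":0.09},{"translation":[0.025,-0.0246,0],"rot":[0,0,0],"jaw":0.09},{"translation":[0.025,-0.0246,0],"rot":[0,0,0],"jaw":0.09},{"translation":[0.025,-0.0246,0],"rot":[0,0,0],"jaw":0.09},{"translation":[0.025,-0.0246,0],"rot":[0,0,0],"jaw":0.09},{"translation":[0.025,-0.0246,0],"rot":[0,0,0],"jaw":0.09},{"translation":[0.025,-0.0246,0],"rot":[0,0,0],"jaw":0.09},{"translation":[0.025,-0.0246,0],"rot":[0,0,0],"jaw":0.09},{"translation":[0.025,-0.0246,0],"rot":[0,0,0],"jaw":0.09},{"translation":[0.025,-0.0246,0],"rot":[0,0,0],"jaw":0.09},{"translation":[0.025,-0.0246,0],"rot":[0,0,0],"jaw":0.09}]'
```

```text
clock: 1.75
position: [0.408, -0.179, 0.241]
ee_rot: [3.073, 0.648, 0.001]
force: [1.5, -0.6, 0.5]
width: 0.979
```

```bash
python3 -m creep '[{"translation":[0.025,-0.0246,0],"rot":[0,0,0],"jaw":0.09},{"translation":[0.025,-0.0246,0],"rot":[0,0,0],"jaw":0.09},{"translation":[0.025,-0.0246,0],"rot":[0,0,0],"jaw":0.09},{"translation":[0.025,-0.0246,0],"rot":[0,0,0],"jaw":0.09},{"translation":[0.025,-0.0246,0],"rot":[0,0,0],"jaw":0.09},{"translation":[0.025,-0.0246,0],"rot":[0,0,0],"jaw":0.09},{"translation":[0.025,-0.0246,0],"rot":[0,0,0],"jaw":0.09},{"translation":[0.025,-0.0246,0],"rot":[0,0,0],"jaw":0.09},{"translation":[0.025,-0.0246,0],"rot":[0,0,0],"jaw":0.09},{"translation":[0.025,-0.0246,0],"rot":[0,0,0],"jaw":0.09},{"translation":[0.025,-0.0246,0],"rot":[0,0,0],"jaw":0.09},{"translation":[0.025,-0.0246,0],"rot":[0,0,0],"jaw":0.09}]' && python3 -m creep '[{"translation":[0,0,0.02],"rot":[0,0,-6.8],"jaw":0.09},{"translation":[0,0,0.03],"rot":[0,0,-6.8],"jaw":0.09},{"translation":[0,0,0.03],"rot":[0,0,-6.8],"jaw":0.09},{"translation":[0,0,0.03],"rot":[0,0,-6.8],"jaw":0.09},{"translation":[0,0,0.01],"rot":[0,0,-6.8],"jaw":0.09},{"translation":[0,0,0],"rot":[0,0,0],"jaw":0.09}]'
python3 - <<'E'
from h import *
import cv2
i=optics.camera_info("wrist"); im=optics.get_image("wrist"); cv2.imwrite("pics/w1.png",im[:,:,::-1])
o=arm.observe(); print(o["position"],Rn.from_rotvec(o["ee_rot"]).as_matrix().round(4))
for uv in optics.pinpoint("wrist","rod"): print(uv,onz(i,uv["location"],.013,True))
print(projw(i,[[.617,.2966,.026],[.5096,.1264,.026]]))
E
```

```text
clock: 2.75
position: [0.5634, 0.2122, 0.2408]
ee_rot: [3.074, 0.648, 0.0]
force: [0.4, -0.8, 0.1]
width: 0.98
clock: 3.25
position: [0.5612, 0.2093, 0.1175]
ee_rot: [-2.745, -1.526, 0.009]
force: [0.5, -0.6, -0.0]
width: 0.981
[0.56222671 0.2101147  0.11948684] [[ 5.343e-01  8.453e-01 -2.700e-03]
 [ 8.453e-01 -5.343e-01 -7.000e-04]
 [-2.000e-03 -1.900e-03 -1.000e+00]]
{'location': [278.8, 207.3], 'score': 0.88} [0.56381696 0.214739   0.013     ]
[[281.52814095  79.86721727]
 [279.38533449 325.00547864]]
```

View pics/w1.png

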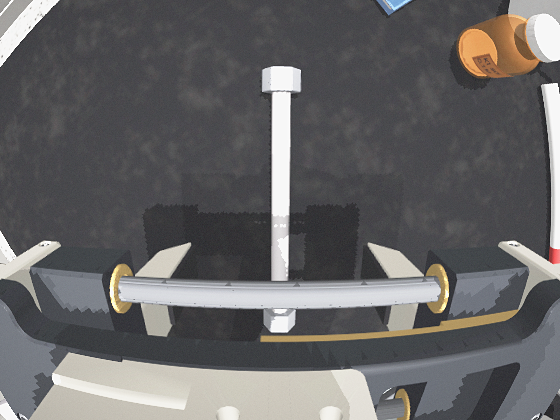

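```bash
python3 -m creep '[{"translation":[0.003,0,0.025],"rot":[0,0,0],"jaw":0.06},{"translation":[0,0,0.03],"rot":[0,0,0],"jaw":0.04},{"translation":[0,0,0.025],"rot":[0,0,0],"jaw":0.04},{"translation":[0,0,0.015],"rot":[0,0,0],"jaw":0.04},{"translation":[0,0,0.0075],"rot":[0,0,0],"jaw":0.04},{"translation":[0,0,0],"rot":[0,0,0],"jaw":0.04},{"translation":[0,0,0],"rot":[0,0,0],"jaw":0.0},{"translation":[0,0,0],"rot":[0,0,0],"jaw":0.0},{"translation":[0,0,0],"rot":[0,0,0],"jaw":0.0},{"translation":[0,0,0],"rot":[0,0,0],"jaw":0.0}]' 60
```

```text
clock: 4.18
position: [0.5652, 0.2135, 0.0194]
ee_rot: [2.75, 1.518, 0.003]
force: [0.4, -0.7, 0.0]
width: 0.304
```

```bash
python3 -m creep '[{"translation":[0,0,0],"rot":[0,0,0],"jaw":0.0},{"translation":[0,0,0],"rot":[0,0,0],"jaw":0.0},{"translation":[0,0,0],"rot":[0,0,0],"jaw":0.0},{"translation":[0,0,0],"rot":[0,0,0],"jaw":0.0}]' 60
```

```text
clock: 4.52
position: [0.5647, 0.2132, 0.0186]
ee_rot: [2.75, 1.518, 0.001]
force: [-1.1, -1.4, 5.0]
width: 0.132
```

```bash
python3 -m creep '[{"translation":[0,0,0],"rot":[0,0,0],"jaw":0.0},{"translation":[0,0,-0.01],"rot":[0,0,0],"jaw":0.0},{"translation":[0,0,-0.03],"rot":[0,0,0],"jaw":0.0},{"translation":[0,0,-0.04],"rot":[0,0,0],"jaw":0.0},{"translation":[0,0,-0.04],"rot":[0,0,0],"jaw":0.0},{"translation":[0,0,-0.02],"rot":[0,0,0],"jaw":0.0},{"translation":[0,0,0],"rot":[0,0,0],"jaw":0.0}]' 60
python3 - <<'E'
from h import *
import cv2
im=optics.get_image("wrist"); cv2.imwrite("pics/w2.png",im[:,:,::-1])
im=optics.get_image("side"); cv2.imwrite("pics/s2.png",cv2.resize(im[150:300,270:470],None,fx=4,fy=4,interpolation=cv2.INTER_CUBIC)[:,:,::-1])
o=arm.observe(); print(o["position"],Rn.from_rotvec(o["ee_rot"]).as_matrix().round(4),o["joints"].round(3),o["force"],o["width"])
print(optics.pinpoint("wrist","rod"))
E
```

```text
clock: 5.1
position: [0.5667, 0.2149, 0.1639]
ee_rot: [2.749, 1.519, 0.013]
force: [-0.1, -0.0, -2.8]
width: 0.141
[0.56451365 0.21302341 0.15874545] [[ 5.327e-01  8.463e-01  1.000e-03]
 [ 8.463e-01 -5.327e-01  0.000e+00]
 [ 5.000e-04  8.000e-04 -1.000e+00]] [-0.093  0.534 -0.519  1.694  0.307  0.995 -1.283] [-0.8088967  -0.28138392 -2.73172613] 0.14022975572424118
[{'location': [279.8, 272.0], 'score': 0.58}]
```

View pics/w2.png

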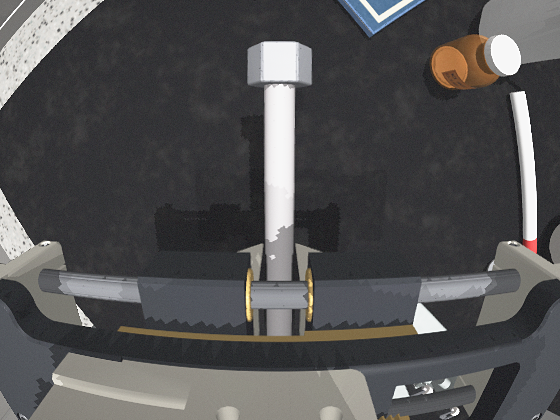

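View pics/s2.png

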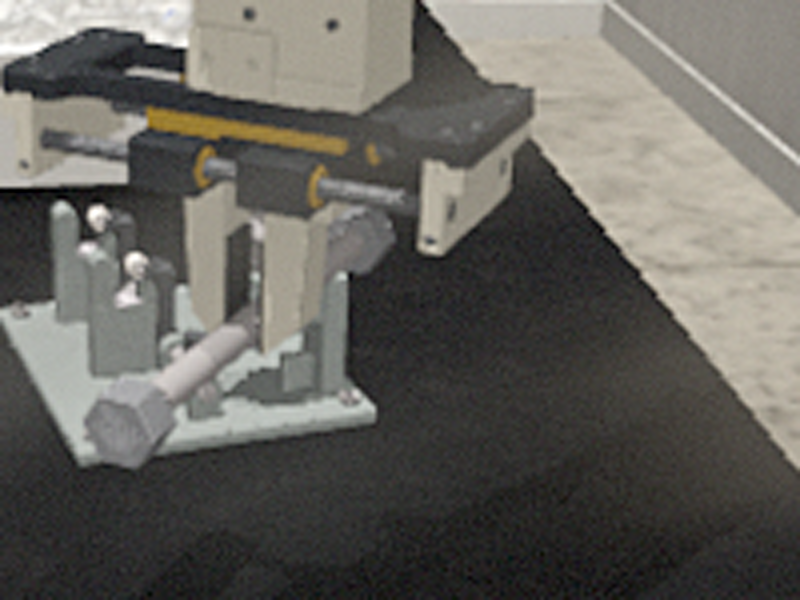

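```bash
python3 -m creep '[{"translation":[0,0,-0.004],"rot":[0,0,-6.6],"jaw":0.0},{"translation":[0,0,-0.004],"rot":[0,0,-6.6],"jaw":0.0},{"translation":[0,0,-0.004],"rot":[0,0,-6.6],"jaw":0.0},{"translation":[0,0,-0.004],"rot":[0,0,-6.6],"jaw":0.0},{"translation":[0,0,-0.004],"rot":[0,0,-6.6],"jaw":0.0},{"translation":[0,0,0],"rot":[0,0,-6.6],"jaw":0.0},{"translation":[0,0,0],"rot":[0,0,-6.7],"jaw":0.0},{"translation":[-0.02,-0.001,0],"rot":[0,0,0],"jaw":0.0},{"translation":[-0.03,-0.002,0],"rot":[0,0,0],"jaw":0.0},{"translation":[-0.03,-0.002,0],"rot":[0,0,0],"jaw":0.0},{"translation":[-0.03,-0.002,0],"rot":[0,0,0],"jaw":0.0},{"translation":[-0.03,-0.002,0],"rot":[0,0,0],"jaw":0.0}]' && python3 -m creep '[{"translation":[-0.03,-0.002,0],"rot":[0,0,0],"jaw":0.0},{"translation":[-0.03,-0.002,0],"rot":[0,0,0],"jaw":0.0},{"translation":[-0.03,-0.002,0],"rot":[0,0,0],"jaw":0.0},{"translation":[-0.03,-0.002,0],"rot":[0,0,0],"jaw":0.0},{"translation":[-0.025,-0.003,0],"rot":[0,0,0],"jaw":0.0},{"translation":[-0.01,-0.002,0],"rot":[0,0,0],"jaw":0.0},{"translation":[0,0,0],"rot":[0,0,0],"jaw":0.0},{"translation":[0,0,0],"rot":[0,0,0],"jaw":0.0}]'
cat > look.py <<'E'
from h import *
import cv2,sys
k=sys.argv[1]
o=arm.observe(); print(o["clock"],o["position"].round(4),Rn.from_rotvec(o["ee_rot"]).as_matrix().round(4).tolist(),o["joints"].round(3),o["force"].round(1),o["width"])
for n in sys.argv[2].split(","):
    im=optics.get_image(n); cv2.imwrite(f"pics/{n}_{k}.png",im[:,:,::-1])
    if n!="wrist":
        a={"side":(260,160),"top":(250,170)}[n]
        cv2.imwrite(f"pics/{n}_{k}z.png",cv2.resize(im[a[1]:a[1]+110,a[0]:a[0]+140],None,fx=5.4,fy=5.4,interpolation=cv2.INTER_CUBIC)[:,:,::-1])
E
python3 look.py 3 wrist,side,top
```

```text
clock: 6.25
position: [0.5887, 0.0734, 0.1758]
ee_rot: [-1.929, -2.476, 0.005]
force: [0.4, 0.7, -1.9]
width: 0.138
clock: 6.92
position: [0.6141, -0.0781, 0.1765]
ee_rot: [-1.931, -2.475, 0.002]
force: [0.1, 0.3, -2.8]
width: 0.134
6.9167 [ 0.6141 -0.0781  0.1765] [[-0.2433, 0.97, -0.0029], [0.97, 0.2433, 0.001], [0.0017, -0.0026, -1.0]] [ 0.501  0.585 -0.702  1.621  0.412  1.092 -0.067] [ 0.1  0.3 -2.8] 0.1336085573667759
```

View pics/wrist_3.png

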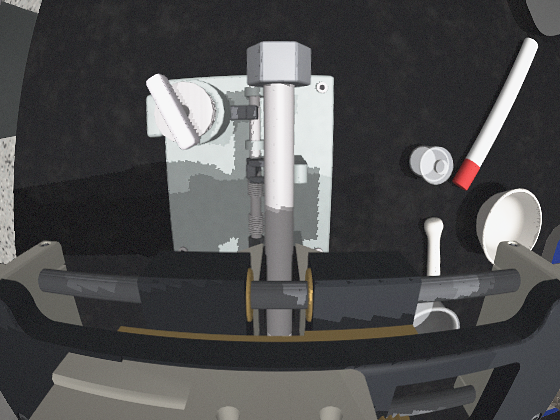

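View pics/side_3.png

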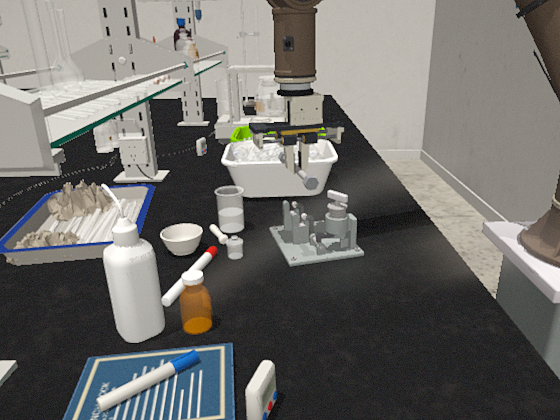

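View pics/top_3.png

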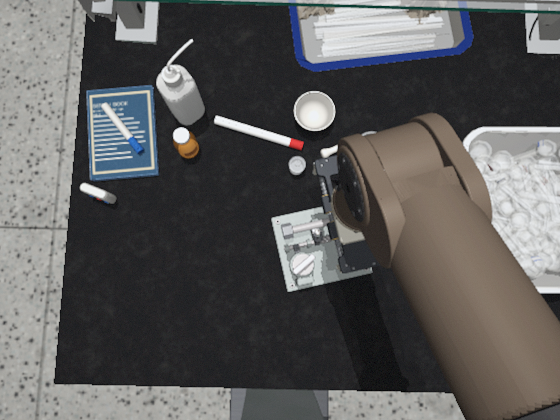

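Run:
```python
from h import *
import cv2
i=optics.camera_info("wrist")
for p in ([.6163,-.0804,.2464],[.6168,-.0811,.2433]):
  M=np.array([[50,123,10],[-116,123,10],[-116,-68,10],[50,50,10],[-66,85,129],[7.7,45,82],[-24,95,41],[-24,62,41]])/1e3
  print(projw(i,T2(p,M)).round(1).tolist())
o=arm.observe(); R=Rn.from_rotvec(o["ee_rot"]).as_matrix()
for d in (0.003,.0055,.008): print(d,projw(i,o["position"]+np.array([[.110,0,d],[.092,0,d],[.05,0,d]])@R.T).round(1).tolist())
im=cv2.imread("pics/wrist_3.png"); z=cv2.resize(im[30:180,140:340],None,fx=4,fy=4,interpolation=cv2.INTER_CUBIC)
cv2.imwrite("pics/w3z.png",z)
```

```text
[[332.1, 76.6], [161.6, 80.6], [172.9, 261.8], [330.9, 151.6], [170.8, 113.7], [289.6, 166.4], [251.3, 102.4], [251.4, 140.5]]
[[332.8, 77.6], [162.2, 81.0], [173.0, 262.1], [331.4, 152.6], [171.7, 114.6], [290.2, 167.5], [252.0, 103.3], [252.0, 141.3]]
0.003 [[278.1, 43.2], [278.1, 81.6], [278.0, 173.6]]
0.0055 [[278.1, 44.4], [278.1, 82.2], [278.1, 172.8]]
0.008 [[278.1, 45.6], [278.1, 82.9], [278.1, 171.9]]
```

View pics/w3z.png

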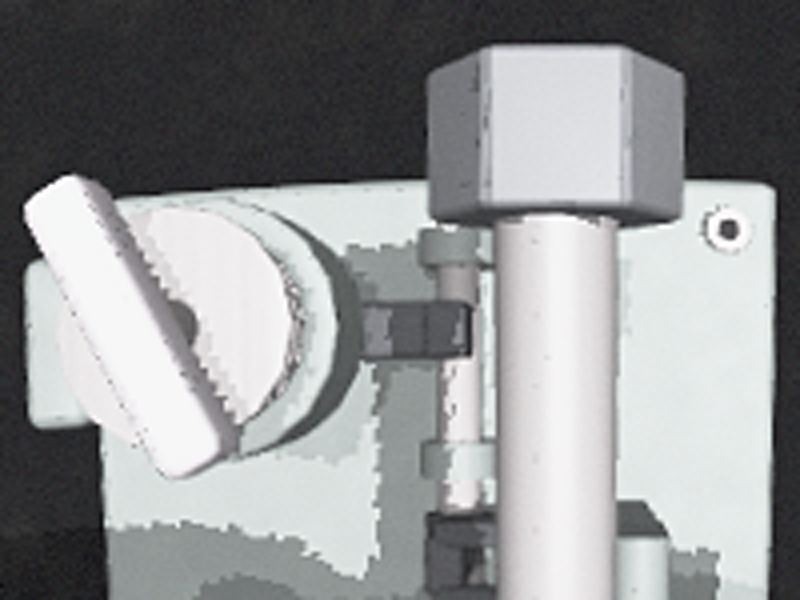

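```bash
python3 -m creep '[{"translation":[-0.0027,0.002,0.01],"rot":[0,0,0],"jaw":0.0},{"translation":[0,0,0.02],"rot":[0,0,0],"jaw":0.0},{"translation":[0,0,0.02],"rot":[0,0,0],"jaw":0.0},{"translation":[0,0,0.02],"rot":[0,0,0],"jaw":0.0},{"translation":[0,0,0.008],"rot":[0,0,0],"jaw":0.0},{"translation":[0,0,0],"rot":[0,0,0],"jaw":0.0},{"translation":[0,0,0],"rot":[0,0,0],"jaw":0.0},{"translation":[0,0,0],"rot":[0,0,0],"jaw":0.0}]' 60; python3 look.py 4 wrist,side
```

```text
clock: 7.73
position: [0.6185, -0.0799, 0.1013]
ee_rot: [1.93, 2.477, 0.002]
force: [0.7, -0.4, -1.7]
width: 0.139
7.7333 [ 0.6185 -0.0799  0.1013] [[-0.2444, 0.9697, 0.0017], [0.9697, 0.2444, 0.0001], [-0.0003, 0.0016, -1.0]] [ 0.473  0.666 -0.658  1.686  0.482  0.955 -0.119] [ 0.7 -0.4 -1.7] 0.13933723056848638
```

View pics/wrist_4.png

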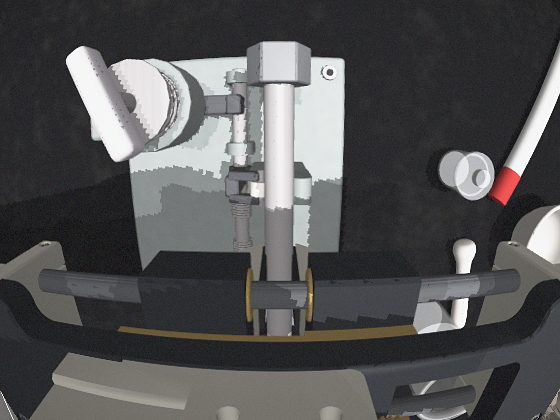

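View pics/side_4z.png

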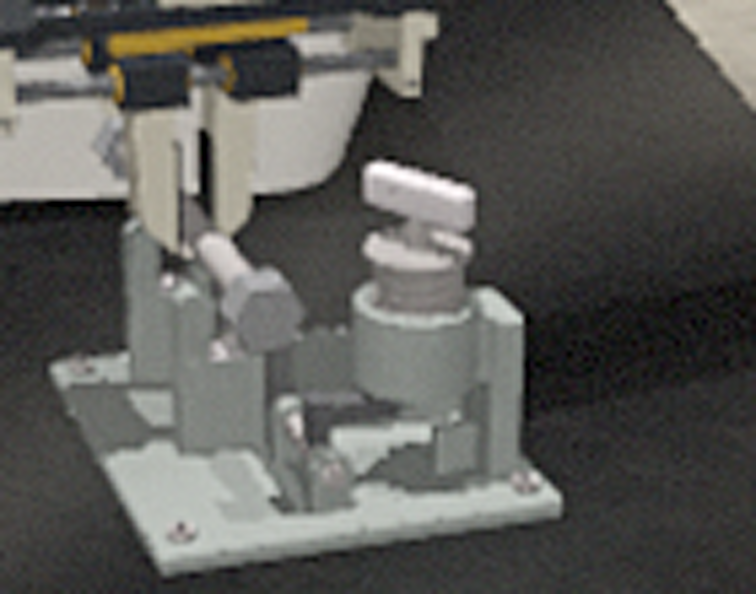

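Run:
```python
from h import *
import cv2
for k in range(4):
    i=optics.camera_info("wrist"); r=optics.pinpoint("wrist","jaw_rollers") if k else (optics.get_image("wrist"),optics.pinpoint("wrist","clamp_seat"))[1]
    o=arm.observe(); print(o["clock"],o["position"].round(4),r[:1])
im=cv2.imread("pics/wrist_4.png"); z=cv2.resize(im[30:255,110:360],None,fx=2.6,fy=2.6,interpolation=cv2.INTER_CUBIC)
cv2.imwrite("pics/w4z.png",z)
z=cv2.resize(im[140:260,210:350],None,fx=5,fy=5,interpolation=cv2.INTER_CUBIC)
cv2.imwrite("pics/w4zz.png",z)
p=[.6163,-.0804,.2464]
M=np.array([[50,123,10],[50,0,10],[-116,70,10],[-116,100,10],[-66,85,136],[7.7,45,80],[7.7,45,82],[-7.5,38,78],[-1.5,38,72]])/1e3
print(projw(i,T2(p,M)).round(1).tolist())
R=Rn.from_rotvec(o["ee_rot"]).as_matrix()
print(projw(i,o["position"]+np.array([[.110,0,.0055],[.092,0,.0055],[.05,0,.0055]])@R.T).round(1).tolist())
```

```text
7.9333 [ 0.6183 -0.0804  0.1012] [{'location': [273.8, 242.8], 'score': 0.83}]
7.9833 [ 0.6181 -0.0804  0.1011] [{'location': [263.0, 251.9], 'score': 0.94}]
8.0333 [ 0.618  -0.0805  0.1008] [{'location': [263.0, 251.9], 'score': 0.94}]
8.0833 [ 0.6179 -0.0805  0.1007] [{'location': [263.0, 251.9], 'score': 0.94}]
[[345.4, 55.6], [341.3, 219.4], [125.8, 132.0], [124.7, 93.7], [94.4, 100.2], [289.8, 176.7], [290.0, 177.3], [260.7, 189.1], [272.3, 186.8]]
[[277.9, 44.4], [277.9, 82.2], [277.9, 172.6]]
```

View pics/w4z.png

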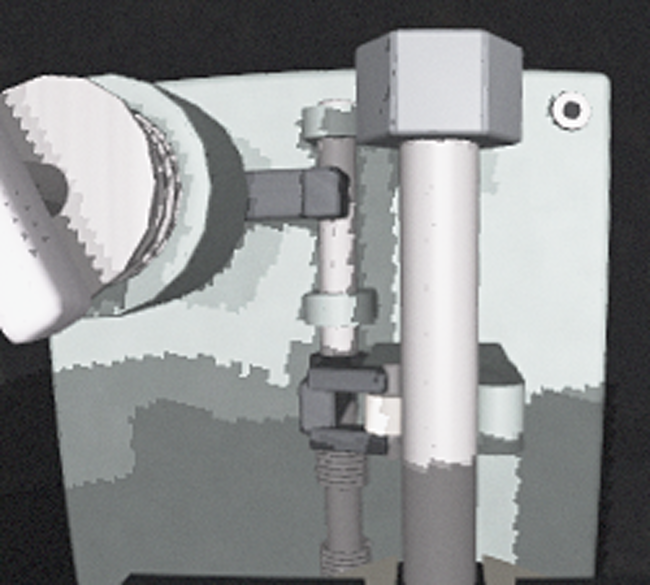

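View pics/w4zz.png

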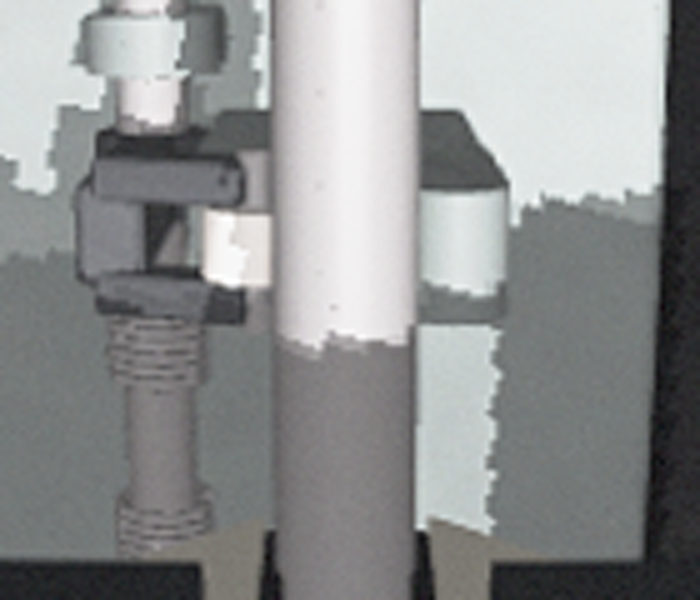

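Run:
```python
from h import *
i=optics.camera_info("wrist"); o=arm.observe(); R=Rn.from_rotvec(o["ee_rot"]).as_matrix()
# observed (approx same pose)
obs={"corner":(343.6,58.6,.010),"redge":(340.6,183.6,.010),"ledge":(132.8,222,.010),"redge2":(110+596/2.6,30+570/2.6,.010),"shaft":(242.4,226,.0265),"shaft2":(110+342/2.6,30+260/2.6,.0265),"mid_rod1":(110+440/2.6-.3,30+200/2.6,o["position"][2]-.0055),"mid_rod2":(110+440/2.6-.3,30+500/2.6,o["position"][2]-.0055)}
for db in (0,-.9):
  print(db)
  for k,(u,v,z) in obs.items():
    P=onz(i,(u+db,v),z,True); print(k,P.round(4),"tool",((P-o["position"])@R).round(4))
print(o["position"])
```

```text
0
corner [0.6339 0.0484 0.01  ] tool [0.1211 0.0468 0.0907]
redge [ 0.656  -0.0416  0.01  ] tool [0.0284 0.0463 0.0907]
ledge [ 0.5034 -0.1115  0.01  ] tool [-0.0022 -0.1187  0.0906]
redge2 [ 0.6705 -0.0922  0.01  ] tool [-0.0242  0.0481  0.0907]
shaft [ 0.593  -0.0859  0.0265] tool [ 0.0008 -0.0256  0.0742]
shaft2 [ 0.5775 -0.0204  0.0265] tool [ 0.0682 -0.0246  0.0742]
mid_rod1 [ 0.5987 -0.0023  0.0952] tool [0.0805 0.0004 0.0055]
mid_rod2 [ 0.612  -0.0554  0.0952] tool [0.0258 0.0004 0.0055]
-0.9
corner [0.6333 0.0482 0.01  ] tool [0.1211 0.0462 0.0907]
redge [ 0.6553 -0.0418  0.01  ] tool [0.0284 0.0456 0.0907]
ledge [ 0.5026 -0.1117  0.01  ] tool [-0.0022 -0.1195  0.0906]
redge2 [ 0.6698 -0.0924  0.01  ] tool [-0.0242  0.0474  0.0907]
shaft [ 0.5924 -0.0861  0.0265] tool [ 0.0008 -0.0262  0.0742]
shaft2 [ 0.5769 -0.0205  0.0265] tool [ 0.0682 -0.0252  0.0742]
mid_rod1 [ 0.5983 -0.0024  0.0952] tool [ 0.0805 -0.      0.0055]
mid_rod2 [ 0.6116 -0.0555  0.0952] tool [ 0.0258 -0.      0.0055]
[ 0.61792749 -0.08046004  0.10069267]
```

```bash
python3 -m creep '[{"translation":[-0.001,-0.0012,0.003],"rot":[0,0,0],"jaw":0.0},{"translation":[0,0,0.003],"rot":[0,0,0],"jaw":0.0},{"translation":[0,0,0.001],"rot":[0,0,0],"jaw":0.0},{"translation":[0,0,0],"rot":[0,0,0],"jaw":0.0},{"translation":[0,0,0],"rot":[0,0,0],"jaw":0.0},{"translation":[0,0,0],"rot":[0,0,0],"jaw":0.0},{"translation":[0,0,0],"rot":[0,0,0],"jaw":0.0},{"translation":[0,0,0],"rot":[0,0,0],"jaw":0.0}]' 60; python3 look.py 5 wrist;  python3 - <<'E'
from h import *
import cv2
im=cv2.imread("pics/wrist_5.png"); z=cv2.resize(im[30:255,110:360],None,fx=2.6,fy=2.6,interpolation=cv2.INTER_CUBIC)
cv2.imwrite("pics/w5z.png",z)
E
```

```text
clock: 8.75
position: [0.6169, -0.0816, 0.0933]
ee_rot: [1.931, 2.478, 0.0]
force: [-0.1, -0.5, -2.6]
width: 0.13
8.75 [ 0.6169 -0.0816  0.0933] [[-0.2439, 0.9698, 0.0001], [0.9698, 0.2439, -0.0], [-0.0001, 0.0001, -1.0]] [ 0.473  0.674 -0.653  1.695  0.489  0.941 -0.123] [-0.1 -0.5 -2.6] 0.13014202801540242
```

View pics/w5z.png

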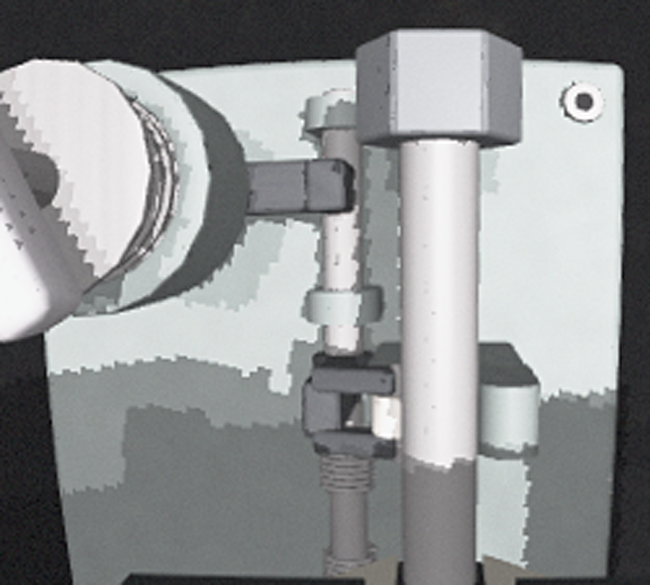

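Run:
```python
from h import *
i=optics.camera_info("wrist"); o=arm.observe(); R=Rn.from_rotvec(o["ee_rot"]).as_matrix()
f=lambda u,v:(110+u/2.6-.3,30+v/2.6-.3)
obs={"corner":(*f(622,67),.010),"redge":(*f(617,400),.010),"ledge":(*f(64,500),.010),"redge2":(*f(606,570),.010),"shaft":(*f(348,535),.0265),"shaft2":(*f(340,260),.0265),"rod":(*f(440,300),o["position"][2]-.0055)}
for k,(u,v,z) in obs.items():
    P=onz(i,(u,v),z,True); print(k,P.round(4),"tool",((P-o["position"])@R).round(4))
print(o["position"])
```

```text
corner [0.6348 0.0489 0.01  ] tool [0.1222 0.0493 0.0833]
redge [ 0.6577 -0.0404  0.01  ] tool [0.03   0.0497 0.0833]
ledge [ 0.5067 -0.1091  0.01  ] tool [ 0.0002 -0.1135  0.0833]
redge2 [ 0.6699 -0.0898  0.01  ] tool [-0.0209  0.0494  0.0833]
shaft [ 0.5944 -0.091   0.0265] tool [-0.0036 -0.0241  0.0668]
shaft2 [ 0.5764 -0.0211  0.0265] tool [ 0.0686 -0.0244  0.0668]
rod [ 0.6019 -0.0205  0.0878] tool [0.0629 0.0004 0.0055]
[ 0.61683468 -0.08163273  0.09329196]
```

```bash
python3 -m creep '[{"translation":[0,0,0.003],"rot":[0,0,0],"jaw":0.0},{"translation":[0,0,0.003],"rot":[0,0,0],"jaw":0.0},{"translation":[0,0,0.003],"rot":[0,0,0],"jaw":0.0},{"translation":[0,0,0.003],"rot":[0,0,0],"jaw":0.0},{"translation":[0,0,0.003],"rot":[0,0,0],"jaw":0.0}]' 60;python3 -m creep '[{"translation":[0,0,0.003],"rot":[0,0,0],"jaw":0.0},{"translation":[0,0,0.003],"rot":[0,0,0],"jaw":0.0}]'; python3 -m creep '[{"translation":[0,0,0.003],"rot":[0,0,0],"jaw":0.0},{"translation":[0,0,0.002],"rot":[0,0,0],"jaw":0.0}]'; python3 -m creep '[{"translation":[0,0,0.0],"rot":[0,0,0],"jaw":0.0},{"translation":[0,0,0.0],"rot":[0,0,0],"jaw":0.0}]'; python3 look.py 6 wrist,side
```

```text
clock: 9.22
position: [0.6175, -0.0816, 0.0786]
ee_rot: [1.931, 2.477, 0.001]
force: [1.7, 0.2, -0.7]
width: 0.138
clock: 9.38
position: [0.6174, -0.0815, 0.0718]
ee_rot: [1.931, 2.477, 0.001]
force: [4.0, -0.2, -5.4]
width: 0.134
clock: 9.55
position: [0.6162, -0.0818, 0.0662]
ee_rot: [-1.931, -2.477, 0.001]
force: [0.1, 0.3, -4.2]
width: 0.133
clock: 9.72
position: [0.6161, -0.0817, 0.0668]
ee_rot: [-1.931, -2.477, 0.002]
force: [0.5, 0.2, -4.7]
width: 0.132
9.7167 [ 0.6161 -0.0817  0.0668] [[-0.2439, 0.9698, -0.0016], [0.9698, 0.2439, -0.0001], [0.0003, -0.0016, -1.0]] [ 0.461  0.704 -0.635  1.715  0.514  0.897 -0.144] [ 0.5  0.2 -4.7] 0.13168330352464233
```

View pics/side_6z.png

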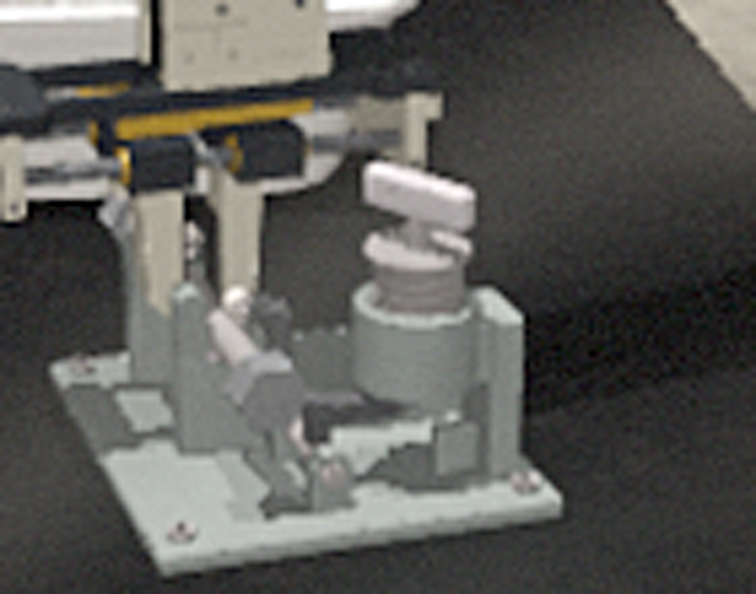

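```bash
python3 -m creep '[{"translation":[0,0,0.002],"rot":[0,0,0],"jaw":0.0},{"translation":[0,0,0.002],"rot":[0,0,0],"jaw":0.0},{"translation":[0,0,0.0],"rot":[0,0,0],"jaw":0.0},{"translation":[0,0,0.0],"rot":[0,0,0],"jaw":0.0}]' 60;python3 -m creep '[{"translation":[0,0,0.002],"rot":[0,0,0],"jaw":0.0},{"translation":[0,0,0],"rot":[0,0,0],"jaw":0.0},{"translation":[0,0,0],"rot":[0,0,0],"jaw":0.0}]'; python3 look.py 7 wrist,side
```

```text
clock: 10.15
position: [0.6169, -0.0816, 0.0653]
ee_rot: [1.931, 2.476, -0.001]
force: [-6.9, -1.6, 17.9]
width: 0.136
clock: 10.4
position: [0.617, -0.0816, 0.0651]
ee_rot: [1.93, 2.476, -0.001]
force: [-13.6, -1.9, 35.3]
width: 0.134
10.4 [ 0.617  -0.0816  0.0651] [[-0.2438, 0.9698, 0.0015], [0.9698, 0.2438, -0.0021], [-0.0024, 0.0009, -1.0]] [ 0.458  0.706 -0.633  1.717  0.519  0.891 -0.149] [-13.6  -1.9  35.3] 0.1340080871481992
```

View pics/side_7z.png

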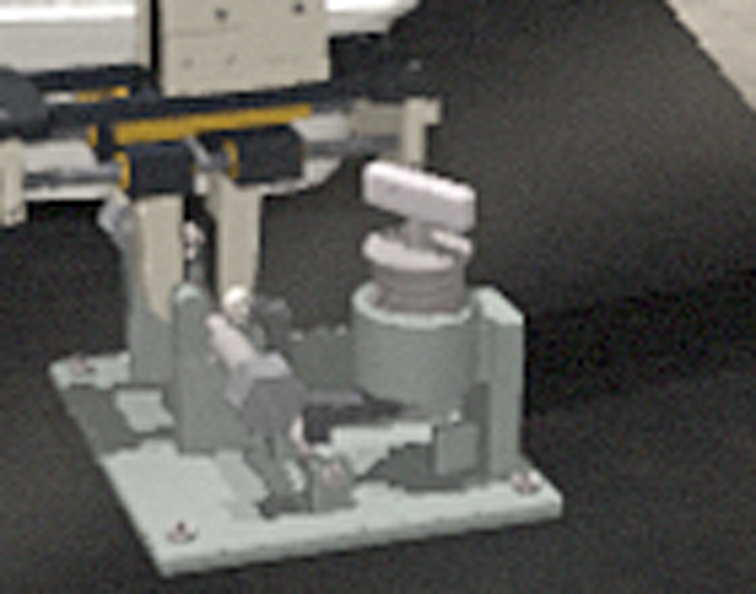

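View pics/wrist_7.png

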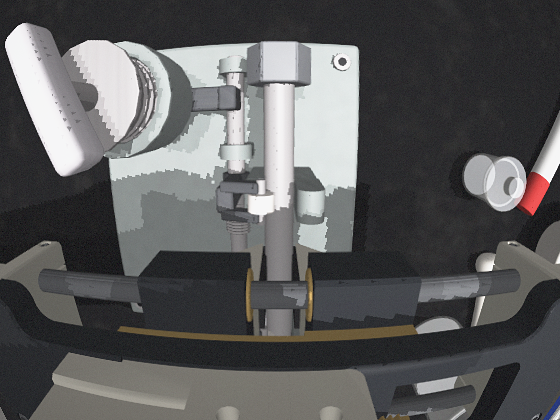

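```bash
python3 -m creep '[{"translation":[0,0,-0.0025],"rot":[0,0,0],"jaw":0.0},{"translation":[0,0,0],"rot":[0,0,0],"jaw":0.0},{"translation":[0,0,0],"rot":[0,0,0],"jaw":0.05},{"translation":[0,0,0],"rot":[0,0,0],"jaw":0.05},{"translation":[0,0,0],"rot":[0,0,0],"jaw":0.05},{"translation":[0,0,0],"rot":[0,0,0],"jaw":0.05},{"translation":[0,0,0],"rot":[0,0,0],"jaw":0.05}]' 20;  python3 look.py 8 wrist,side
```

```text
clock: 11.08
position: [0.6167, -0.0817, 0.0634]
ee_rot: [-1.931, -2.477, 0.0]
force: [0.1, -0.1, -0.1]
width: 0.461
11.0833 [ 0.6167 -0.0817  0.0634] [[-0.2439, 0.9698, -0.0003], [0.9698, 0.2439, 0.0001], [0.0002, -0.0003, -1.0]] [ 0.459  0.708 -0.632  1.717  0.518  0.89  -0.147] [ 0.1 -0.1 -0.1] 0.4610271898285713
```

View pics/wrist_8.png

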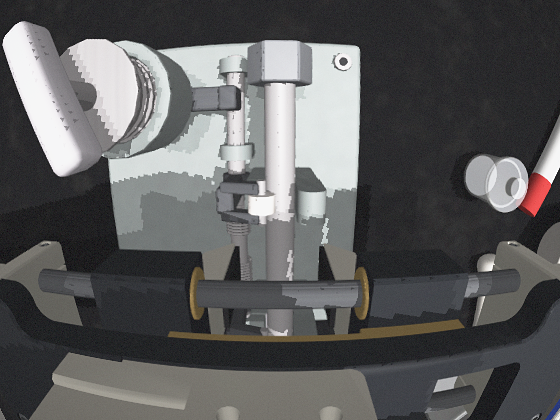

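```bash
python3 -m creep '[{"translation":[0,0,-0.01],"rot":[0,0,0],"jaw":0.05},{"translation":[0,0,-0.02],"rot":[0,0,0],"jaw":0.05},{"translation":[0,0,-0.03],"rot":[0,0,0],"jaw":0.05},{"translation":[0,0,-0.035],"rot":[0,0,0],"jaw":0.05},{"translation":[0,0,-0.035],"rot":[0,0,0],"jaw":0.07},{"translation":[0.0144,-0.011,0],"rot":[0,0,0],"jaw":0.09},{"translation":[0.0144,-0.011,0],"rot":[0,0,0],"jaw":0.09},{"translation":[0.0144,-0.011,0],"rot":[0,0,0],"jaw":0.09},{"translation":[0.0144,-0.011,0],"rot":[0,0,0],"jaw":0.09},{"translation":[0.0144,-0.011,0],"rot":[0,0,0],"jaw":0.09},{"translation":[0.0144,-0.011,0],"rot":[0,0,0],"jaw":0.09}]' && python3 -m creep '[{"translation":[0,0,0],"rot":[0,0,-6.5],"jaw":0.09},{"translation":[0,0,0],"rot":[0,0,-6.5],"jaw":0.09},{"translation":[0,0,0],"rot":[0,0,-6.5],"jaw":0.09},{"translation":[0,0,0],"rot":[0,0,-6.5],"jaw":0.09},{"translation":[0,0,0],"rot":[0,0,0],"jaw":0.09},{"translation":[0,0,0],"rot":[0,0,0],"jaw":0.09},{"translation":[0,0,0],"rot":[0,0,0],"jaw":0.09}]';  python3 look.py 9 wrist,side,top
```

```text
clock: 12.1
position: [0.531, -0.0133, 0.1945]
ee_rot: [1.931, 2.477, 0.0]
force: [0.2, 0.2, 0.8]
width: 0.973
clock: 12.68
position: [0.5318, -0.0139, 0.1941]
ee_rot: [1.33, 2.846, 0.0]
force: [-0.3, -0.1, 0.1]
width: 0.982
12.6833 [ 0.5318 -0.0139  0.1941] [[-0.6414, 0.7672, 0.0003], [0.7672, 0.6414, 0.0], [-0.0002, 0.0003, -1.0]] [ 0.56   0.474 -0.872  1.81   0.414  1.052  0.229] [-0.3 -0.1  0.1] 0.9815682462893237
```

View pics/wrist_9.png

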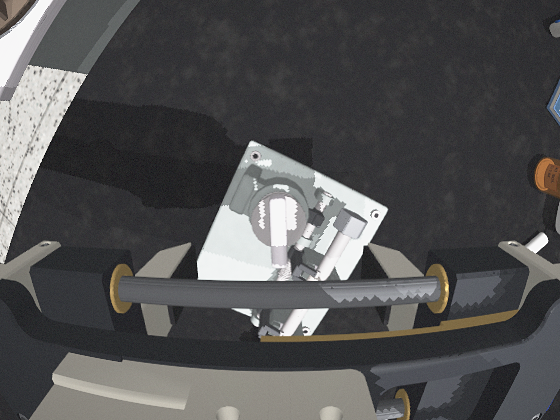

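View pics/side_9z.png

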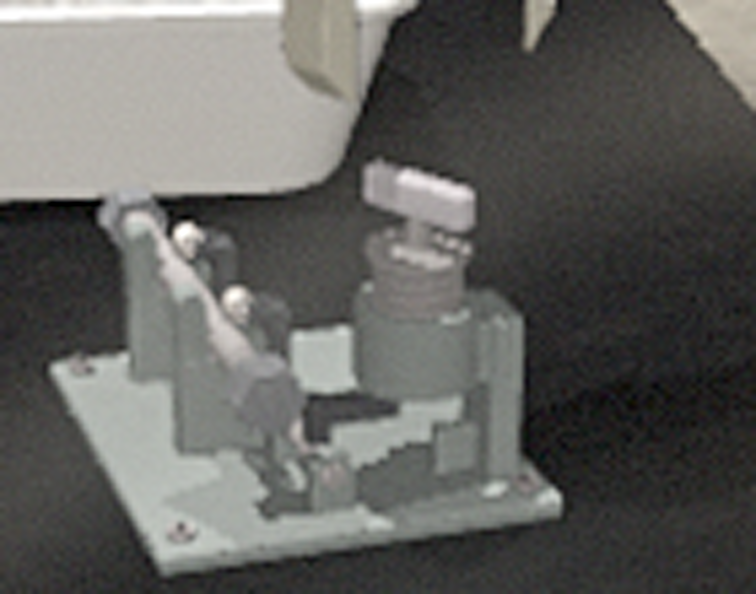

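Run:
```python
from h import *
import cv2
im=cv2.imread("pics/wrist_9.png"); z=cv2.resize(im[170:290,210:350],None,fx=5,fy=5,interpolation=cv2.INTER_CUBIC)
cv2.imwrite("pics/w9z.png",z)
i=optics.camera_info("wrist");o=arm.observe()
R=Rn.from_rotvec(o["ee_rot"]).as_matrix(); C=o["position"]
P=np.array([[-25,-5.5,0],[-25,5.5,0],[25,5.5,0],[25,-5.5,0],[0,0,0]])/1e3@R.T+[C[0],C[1],.136]
print(projw(i,P).round(1).tolist())
```

```text
[[269.9, 268.7], [285.9, 268.8], [286.5, 198.0], [269.3, 198.0], [277.9, 234.8]]
```

View pics/w9z.png

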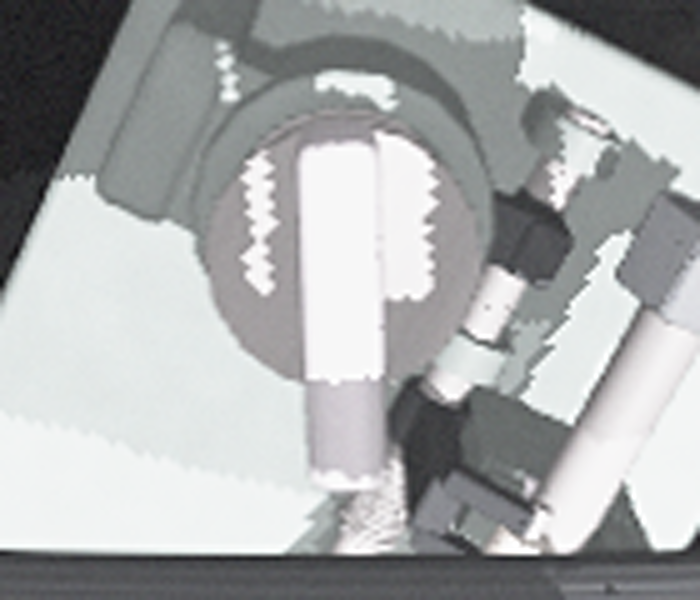

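```bash
python3 -m creep '[{"translation":[0,0,0.02],"rot":[0,0,0],"jaw":0.05},{"translation":[0,0,0.02],"rot":[0,0,0],"jaw":0.03},{"translation":[0,0,0.018],"rot":[0,0,0],"jaw":0.03},{"translation":[0,0,0.01],"rot":[0,0,0],"jaw":0.03},{"translation":[0,0,0],"rot":[0,0,0],"jaw":0.017},{"translation":[0,0,0],"rot":[0,0,0],"jaw":0.017},{"translation":[0,0,0],"rot":[0,0,0],"jaw":0.017},{"translation":[0,0,0],"rot":[0,0,0],"jaw":0.017},{"translation":[0,0,0],"rot":[0,0,0],"jaw":0.017},{"translation":[0,0,0],"rot":[0,0,0],"jaw":0.017}]' 10; python3 look.py 10 wrist,side
```

```text
clock: 13.67
position: [0.5321, -0.014, 0.1264]
ee_rot: [1.325, 2.847, 0.0]
force: [-0.0, 0.4, -0.5]
width: 0.304
13.6667 [ 0.5321 -0.014   0.1264] [[-0.6442, 0.7648, 0.0011], [0.7648, 0.6442, -0.0002], [-0.0009, 0.0007, -1.0]] [ 0.513  0.55  -0.818  1.885  0.5    0.922  0.156] [-0.   0.4 -0.5] 0.3035991766832263
```

View pics/wrist_10.png

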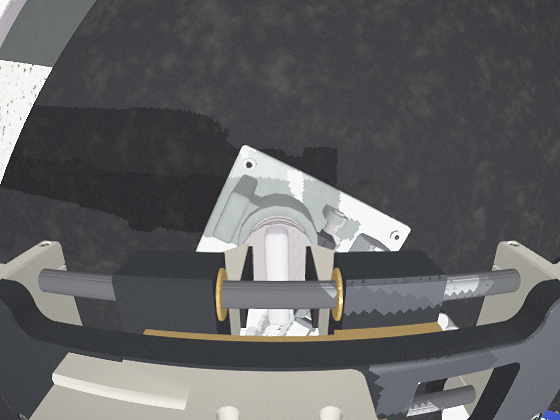

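View pics/side_10z.png

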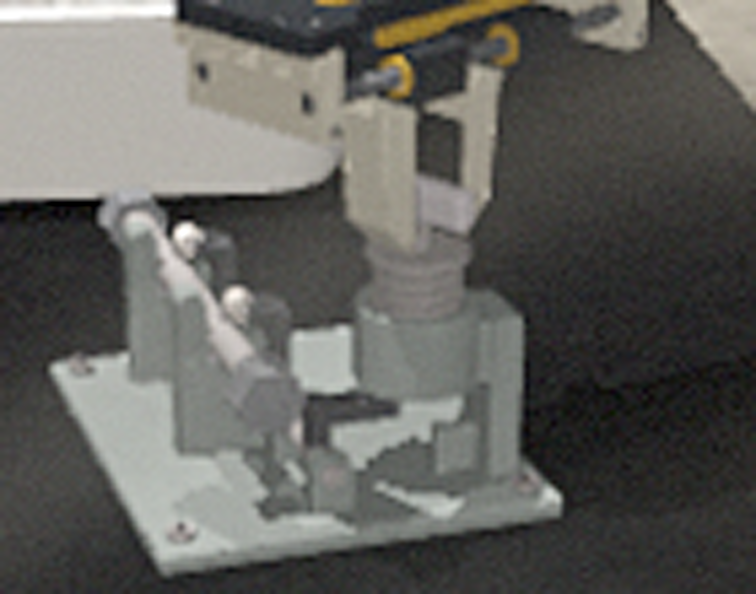

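```bash
python3 -m creep '[{"translation":[0,0,0],"rot":[0,0,0],"jaw":0.016},{"translation":[0,0,0],"rot":[0,0,0],"jaw":0.016},{"translation":[0,0,0],"rot":[0,0,0],"jaw":0.016},{"translation":[0,0,0],"rot":[0,0,0],"jaw":0.016},{"translation":[0,0,0],"rot":[0,0,-4],"jaw":0.016},{"translation":[0,0,0],"rot":[0,0,-4],"jaw":0.016},{"translation":[0,0,0],"rot":[0,0,-4],"jaw":0.016},{"translation":[0,0,0],"rot":[0,0,-4],"jaw":0.016}]' 10; python3 look.py 11 wrist
```

```text
clock: 14.43
position: [0.5315, -0.014, 0.1257]
ee_rot: [-0.91, -3.007, 0.001]
force: [-2.1, 0.1, 1.1]
width: 0.172
14.4333 [ 0.5315 -0.014   0.1257] [[-0.8321, 0.5546, -0.0004], [0.5546, 0.8321, -0.0003], [0.0002, -0.0005, -1.0]] [ 0.556  0.577 -0.888  1.883  0.549  0.946  0.395] [-2.1  0.1  1.1] 0.1724545036869683
```

View pics/wrist_11.png

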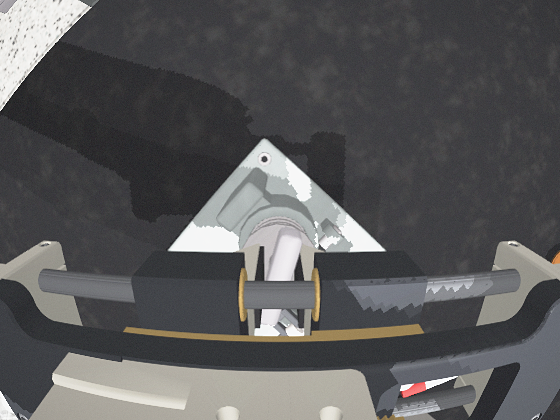

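```bash
python3 -m creep '[{"translation":[0,0,0],"rot":[0,0,-4],"jaw":0.016},{"translation":[0,0,0],"rot":[0,0,-4],"jaw":0.016},{"translation":[0,0,0],"rot":[0,0,-4],"jaw":0.016},{"translation":[0,0,0],"rot":[0,0,-4],"jaw":0.016},{"translation":[0,0,0],"rot":[0,0,-4],"jaw":0.016},{"translation":[0,0,0],"rot":[0,0,-4],"jaw":0.016},{"translation":[0,0,0],"rot":[0,0,-4],"jaw":0.016},{"translation":[0,0,0],"rot":[0,0,-4],"jaw":0.016},{"translation":[0,0,0],"rot":[0,0,-4],"jaw":0.016},{"translation":[0,0,0],"rot":[0,0,-4],"jaw":0.016},{"translation":[0,0,0],"rot":[0,0,0],"jaw":0.016},{"translation":[0,0,0],"rot":[0,0,0],"jaw":0.016}]' 10; python3 look.py 12 wrist,side
```

```text
clock: 15.48
position: [0.5316, -0.0144, 0.1256]
ee_rot: [0.162, -3.137, 0.0]
force: [-1.3, -2.9, 0.5]
width: 0.172
15.4833 [ 0.5316 -0.0144  0.1256] [[-0.9947, -0.103, -0.0004], [-0.103, 0.9947, -0.0002], [0.0004, -0.0002, -1.0]] [ 0.65   0.654 -1.057  1.876  0.671  1.02   0.978] [-1.3 -2.9  0.5] 0.17214650666778974
```

View pics/wrist_12.png

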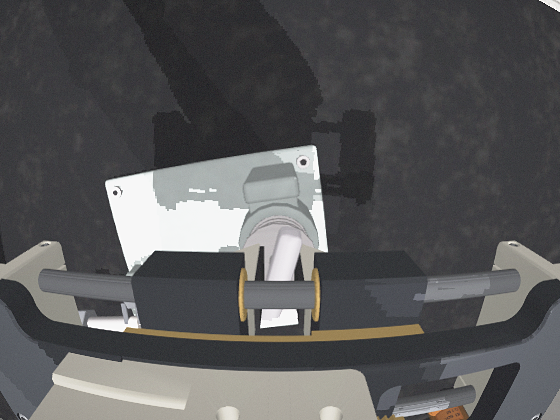

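View pics/side_12z.png

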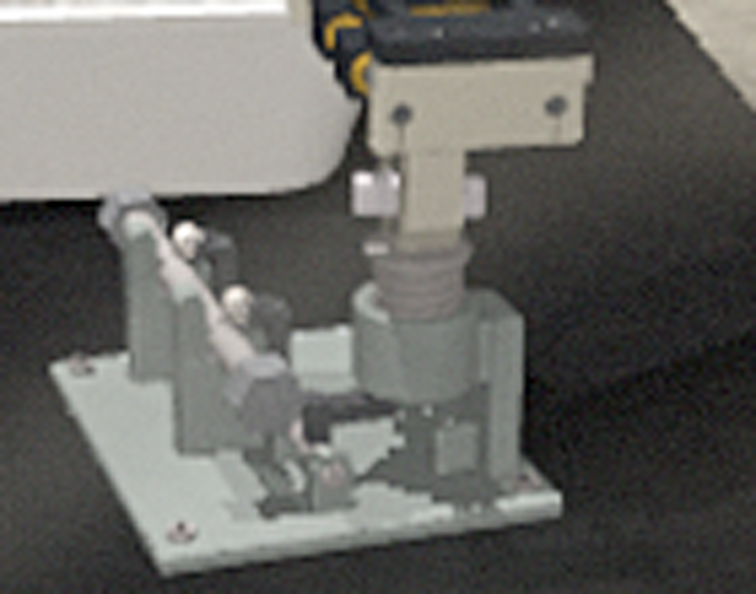

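```bash
python3 -m creep '[{"translation":[0,0,0],"rot":[0,0,-4],"jaw":0.016},{"translation":[0,0,0],"rot":[0,0,-4],"jaw":0.016},{"translation":[0,0,0],"rot":[0,0,-4],"jaw":0.016},{"translation":[0,0,0],"rot":[0,0,-4],"jaw":0.016},{"translation":[0,0,0],"rot":[0,0,-4],"jaw":0.016},{"translation":[0,0,0],"rot":[0,0,-4],"jaw":0.016},{"translation":[0,0,0],"rot":[0,0,-3],"jaw":0.016},{"translation":[0,0,0],"rot":[0,0,0],"jaw":0.016},{"translation":[0,0,0],"rot":[0,0,0],"jaw":0.016}]' 10; python3 look.py 13 wrist,side
```

```text
clock: 16.33
position: [0.5318, -0.0141, 0.1257]
ee_rot: [0.891, -3.013, 0.0]
force: [0.0, -2.2, -0.5]
width: 0.175
16.3333 [ 0.5318 -0.0141  0.1257] [[-0.8393, -0.5437, 0.0], [-0.5437, 0.8393, -0.0001], [0.0, -0.0001, -1.0]] [ 0.7    0.712 -1.162  1.873  0.748  1.078  1.38 ] [ 0.  -2.2 -0.5] 0.17493803071354297
```

View pics/wrist_13.png

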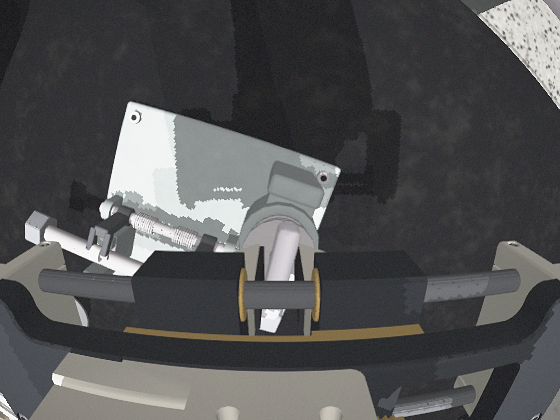

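View pics/side_13z.png

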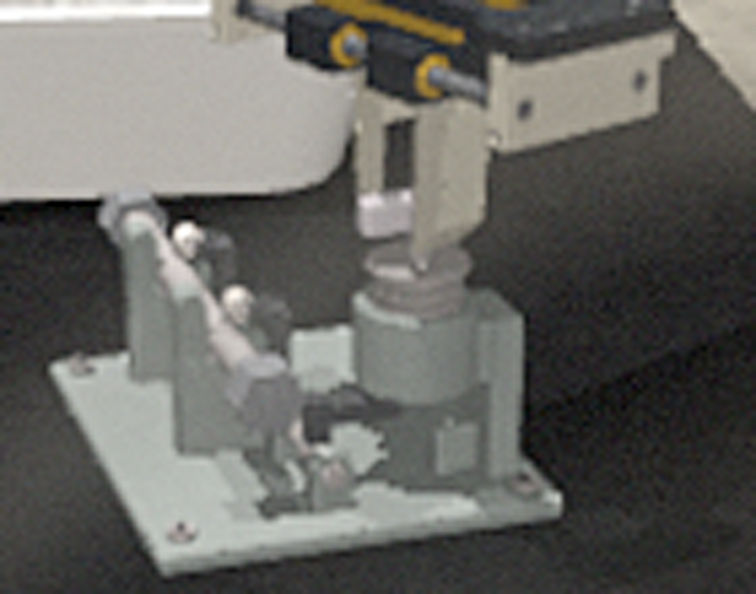

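```bash
python3 -m creep '[{"translation":[0,0,0],"rot":[0,0,3],"jaw":0.016},{"translation":[0,0,0],"rot":[0,0,5],"jaw":0.016},{"translation":[0,0,0],"rot":[0,0,5],"jaw":0.016},{"translation":[0,0,0],"rot":[0,0,5],"jaw":0.016},{"translation":[0,0,0],"rot":[0,0,5],"jaw":0.016},{"translation":[0,0,0],"rot":[0,0,5],"jaw":0.016},{"translation":[0,0,0],"rot":[0,0,5],"jaw":0.016},{"translation":[0,0,0],"rot":[0,0,5],"jaw":0.016},{"translation":[0,0,0],"rot":[0,0,5],"jaw":0.016},{"translation":[0,0,0],"rot":[0,0,5],"jaw":0.016},{"translation":[0,0,0],"rot":[0,0,5],"jaw":0.016},{"translation":[0,0,0],"rot":[0,0,5],"jaw":0.016}]' 10; python3 look.py 14 wrist,side
```

```text
clock: 17.43
position: [0.5319, -0.0138, 0.1259]
ee_rot: [0.686, 3.065, 0.0]
force: [-0.1, -1.8, 0.0]
width: 0.174
17.4333 [ 0.5319 -0.0138  0.1259] [[-0.9047, 0.4262, 0.0006], [0.4262, 0.9047, 0.0], [-0.0005, 0.0003, -1.0]] [ 0.575  0.59  -0.92   1.881  0.572  0.958  0.522] [-0.1 -1.8  0. ] 0.17445531147006002
```

View pics/wrist_14.png

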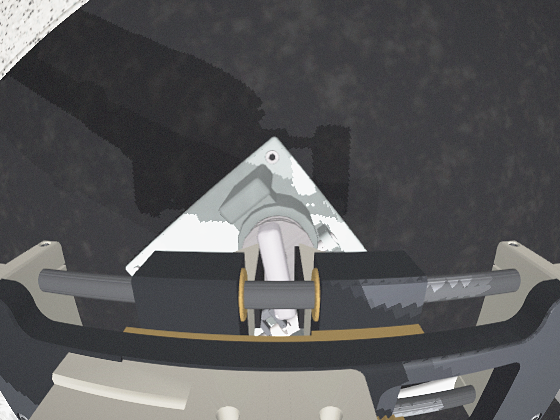

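View pics/side_14z.png

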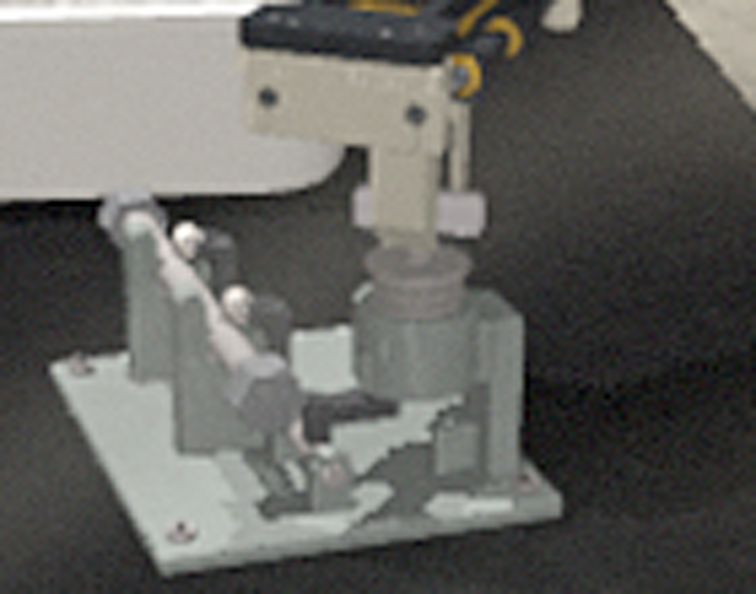

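```bash
python3 -m creep '[{"translation":[0,0,0],"rot":[0,0,6],"jaw":0.016},{"translation":[0,0,0.0005],"rot":[0,0,6],"jaw":0.016},{"translation":[0,0,0],"rot":[0,0,6],"jaw":0.016},{"translation":[0,0,0.0005],"rot":[0,0,6],"jaw":0.016},{"translation":[0,0,0],"rot":[0,0,6],"jaw":0.016},{"translation":[0,0,0.0005],"rot":[0,0,6],"jaw":0.016},{"translation":[0,0,0],"rot":[0,0,6],"jaw":0.016},{"translation":[0,0,0],"rot":[0,0,6],"jaw":0.016},{"translation":[0,0,0.0005],"rot":[0,0,6],"jaw":0.016},{"translation":[0,0,0],"rot":[0,0,6],"jaw":0.016},{"translation":[0,0,0],"rot":[0,0,6],"jaw":0.016},{"translation":[0,0,0],"rot":[0,0,6],"jaw":0.016}]' 10
python3 - <<'E'
from cell import arm; o=arm.observe(); print(o["joints"].round(2))
E
```

```text
clock: 18.53
position: [0.5316, -0.0136, 0.1237]
ee_rot: [-2.353, -2.081, -0.0]
force: [0.0, -0.7, -0.7]
width: 0.177
[ 0.37  0.49 -0.6   1.9   0.36  0.86 -0.54]
```

```bash
python3 -m creep '[{"translation":[0,0,0],"rot":[0,0,6.5],"jaw":0.016},{"translation":[0,0,0.0005],"rot":[0,0,6.5],"jaw":0.016},{"translation":[0,0,0],"rot":[0,0,6.5],"jaw":0.016},{"translation":[0,0,0],"rot":[0,0,6.5],"jaw":0.016},{"translation":[0,0,0],"rot":[0,0,6.5],"jaw":0.016},{"translation":[0,0,0],"rot":[0,0,6.5],"jaw":0.016},{"translation":[0,0,0],"rot":[0,0,6.5],"jaw":0.016},{"translation":[0,0,0],"rot":[0,0,6.5],"jaw":0.016},{"translation":[0,0,0],"rot":[0,0,6.5],"jaw":0.016},{"translation":[0,0,0],"rot":[0,0,6.5],"jaw":0.016},{"translation":[0,0,0],"rot":[0,0,6.5],"jaw":0.016},{"translation":[0,0,0],"rot":[0,0,6.5],"jaw":0.016}]' 10; python3 look.py 15 wrist,side
```

```text
clock: 19.53
position: [0.5319, -0.0136, 0.1232]
ee_rot: [-3.138, -0.136, -0.001]
force: [0.9, -0.7, -0.1]
width: 0.171
19.5333 [ 0.5319 -0.0136  0.1232] [[0.9962, 0.0866, 0.0004], [0.0866, -0.9962, 0.0002], [0.0004, -0.0002, -1.0]] [ 0.122  0.435 -0.262  1.92   0.152  0.805 -1.706] [ 0.9 -0.7 -0.1] 0.1712491774723351
```

View pics/wrist_15.png

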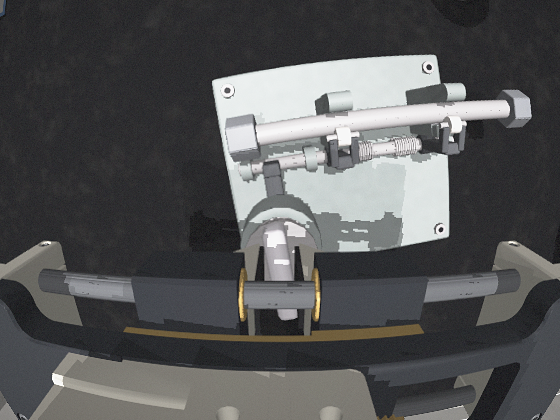

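View pics/side_15z.png

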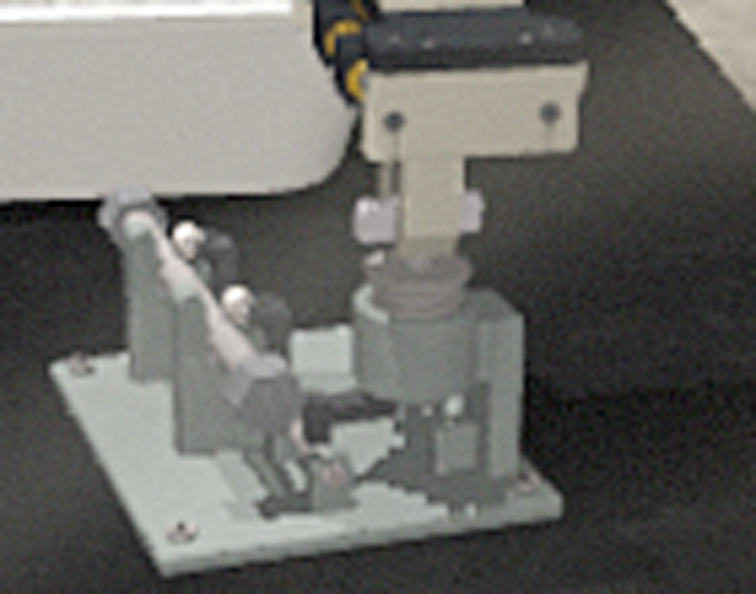

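```bash
python3 -m creep '[{"translation":[0,0,0],"rot":[0,0,0],"jaw":0.0915},{"translation":[0,0,0],"rot":[0,0,0],"jaw":0.0915},{"translation":[0,0,0],"rot":[0,0,0],"jaw":0.0915},{"translation":[0,0,0],"rot":[0,0,0],"jaw":0.0915},{"translation":[0,0,0],"rot":[0,0,0],"jaw":0.0915},{"translation":[0,0,0],"rot":[0,0,0],"jaw":0.0915},{"translation":[0,0,0],"rot":[0,0,0],"jaw":0.0915},{"translation":[0,0,0],"rot":[0,0,0],"jaw":0.0915},{"translation":[0,0,0],"rot":[0,0,0],"jaw":0.0915},{"translation":[0,0,0],"rot":[0,0,0],"jaw":0.0915}]'; python3 look.py 16 wrist,side
```

```text
clock: 20.47
position: [0.5317, -0.014, 0.1232]
ee_rot: [3.138, 0.14, 0.0]
force: [-0.1, 0.4, -0.1]
width: 0.856
20.4667 [ 0.5317 -0.014   0.1232] [[0.996, 0.0893, 0.0001], [0.0893, -0.996, -0.0001], [0.0, 0.0001, -1.0]] [ 0.123  0.435 -0.262  1.92   0.152  0.806 -1.703] [-0.1  0.4 -0.1] 0.8558772492703635
```

View pics/wrist_16.png

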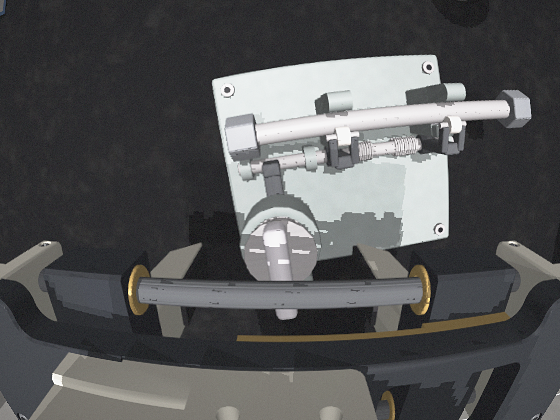

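View pics/side_16.png

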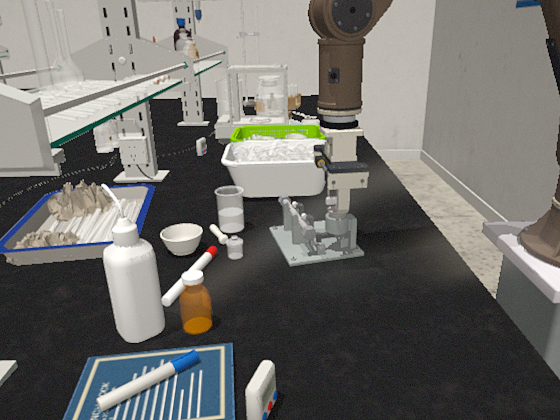

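```bash
python3 -m creep '[{"translation":[0,0,0],"rot":[0,0,-4],"jaw":0.0915},{"translation":[0,0,0],"rot":[0,0,-7],"jaw":0.0915},{"translation":[0,0,0],"rot":[0,0,-7],"jaw":0.0915},{"translation":[0,0,0],"rot":[0,0,-7],"jaw":0.0915},{"translation":[0,0,0],"rot":[0,0,-7],"jaw":0.0915},{"translation":[0,0,0],"rot":[0,0,-7],"jaw":0.0915},{"translation":[0,0,0],"rot":[0,0,-7],"jaw":0.0915},{"translation":[0,0,0],"rot":[0,0,-7],"jaw":0.0915},{"translation":[0,0,0],"rot":[0,0,-7],"jaw":0.0915},{"translation":[0,0,0],"rot":[0,0,-7],"jaw":0.0915},{"translation":[0,0,0],"rot":[0,0,-7],"jaw":0.0915},{"translation":[0,0,0],"rot":[0,0,-7],"jaw":0.0915}]' && python3 -m creep '[{"translation":[0,0,0],"rot":[0,0,-7],"jaw":0.0915},{"translation":[0,0,0],"rot":[0,0,-7],"jaw":0.0915},{"translation":[0,0,0],"rot":[0,0,-7],"jaw":0.0915},{"translation":[0,0,0],"rot":[0,0,-7],"jaw":0.0915},{"translation":[0,0,0],"rot":[0,0,-7],"jaw":0.0915},{"translation":[0,0,0],"rot":[0,0,-7],"jaw":0.0915},{"translation":[0,0,0],"rot":[0,0,-7],"jaw":0.0915},{"translation":[0,0,0],"rot":[0,0,-7],"jaw":0.0915},{"translation":[0,0,0],"rot":[0,0,-7],"jaw":0.0915},{"translation":[0,0,0],"rot":[0,0,-7],"jaw":0.0915},{"translation":[0,0,0],"rot":[0,0,-7],"jaw":0.0915},{"translation":[0,0,0],"rot":[0,0,-7],"jaw":0.0915}]'; python3 -m creep '[{"translation":[0,0,0],"rot":[0,0,-7],"jaw":0.0915},{"translation":[0,0,0],"rot":[0,0,-7],"jaw":0.0915},{"translation":[0,0,0],"rot":[0,0,-7],"jaw":0.0915},{"translation":[0,0,0],"rot":[0,0,0],"jaw":0.0915},{"translation":[0,0,0],"rot":[0,0,0],"jaw":0.0915}]';  python3 look.py 17 wrist,side
```

```text
clock: 21.57
position: [0.5318, -0.014, 0.1233]
ee_rot: [2.289, 2.152, 0.0]
force: [-0.3, -0.3, 0.4]
width: 0.996
clock: 22.57
position: [0.5317, -0.0142, 0.1232]
ee_rot: [0.262, 3.131, -0.0]
force: [-0.3, -0.3, 0.5]
width: 0.999
clock: 22.98
position: [0.5316, -0.0141, 0.123]
ee_rot: [0.298, -3.127, -0.001]
force: [-0.1, 0.1, -0.0]
width: 0.997
22.9833 [ 0.5316 -0.0141  0.123 ] [[-0.982, -0.1889, -0.0004], [-0.1889, 0.982, 0.0005], [0.0003, 0.0006, -1.0]] [ 0.656  0.665 -1.07   1.878  0.685  1.023  1.052] [-0.1  0.1 -0. ] 0.9972168914827144
```

View pics/wrist_17.png

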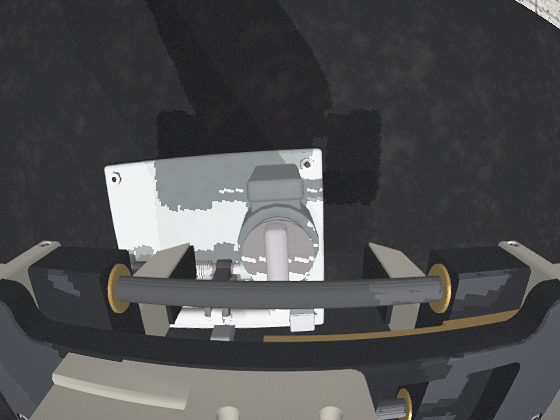

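View pics/side_17z.png

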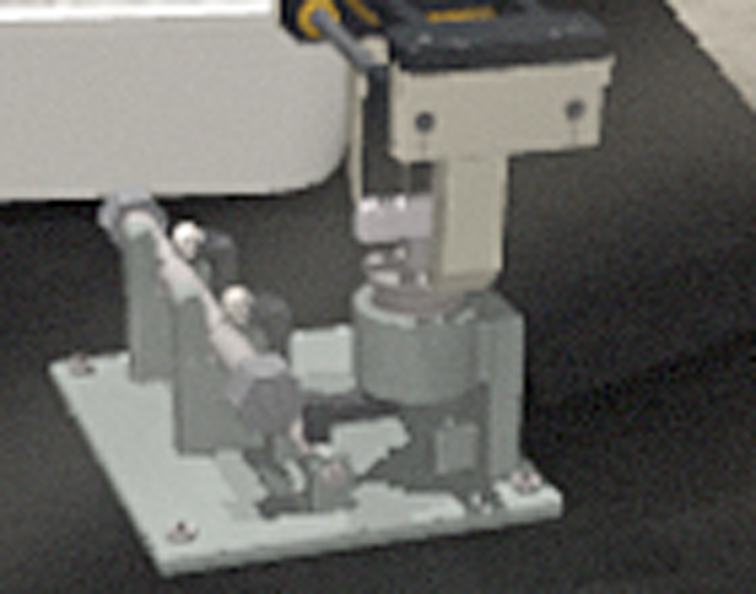

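```bash
python3 -m creep '[{"translation":[0,0,0.001],"rot":[0,0,0],"jaw":0.016},{"translation":[0,0,0.001],"rot":[0,0,0],"jaw":0.016},{"translation":[0,0,0],"rot":[0,0,0],"jaw":0.016},{"translation":[0,0,0],"rot":[0,0,0],"jaw":0.016},{"translation":[0,0,0],"rot":[0,0,0],"jaw":0.016},{"translation":[0,0,0],"rot":[0,0,0],"jaw":0.016},{"translation":[0,0,0],"rot":[0,0,0],"jaw":0.016},{"translation":[0,0,0],"rot":[0,0,0],"jaw":0.016},{"translation":[0,0,0],"rot":[0,0,0],"jaw":0.016},{"translation":[0,0,0],"rot":[0,0,0],"jaw":0.016},{"translation":[0,0,0],"rot":[0,0,0],"jaw":0.016},{"translation":[0,0,0],"rot":[0,0,0],"jaw":0.016}]' 10 && python3 -m creep '[{"translation":[0,0,0],"rot":[0,0,0],"jaw":0.016},{"translation":[0,0,0],"rot":[0,0,0],"jaw":0.016},{"translation":[0,0,0],"rot":[0,0,0],"jaw":0.016},{"translation":[0,0,0],"rot":[0,0,0],"jaw":0.016}]'; python3 look.py 18 wrist,side
```

```text
clock: 24.08
position: [0.5317, -0.014, 0.1212]
ee_rot: [-0.304, 3.127, -0.0]
force: [0.5, -1.1, 0.4]
width: 0.191
clock: 24.42
position: [0.5317, -0.014, 0.1212]
ee_rot: [0.304, -3.127, 0.0]
force: [-0.1, -0.3, -0.1]
width: 0.175
24.4167 [ 0.5317 -0.014   0.1212] [[-0.9812, -0.1928, -0.0], [-0.1928, 0.9812, -0.0], [0.0, -0.0, -1.0]] [ 0.654  0.667 -1.068  1.88   0.689  1.02   1.052] [-0.1 -0.3 -0.1] 0.1750650554779362
```

View pics/wrist_18.png

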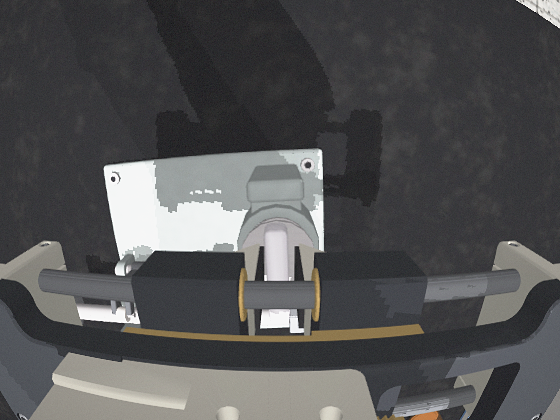

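Now turn forward about 177°.

```bash
python3 -m creep '[{"translation":[0,0,0],"rot":[0,0,3],"jaw":0.016},{"translation":[0,0,0],"rot":[0,0,6],"jaw":0.016},{"translation":[0,0,0],"rot":[0,0,6],"jaw":0.016},{"translation":[0,0,0],"rot":[0,0,6],"jaw":0.016},{"translation":[0,0,0],"rot":[0,0,6],"jaw":0.016},{"translation":[0,0,0],"rot":[0,0,6],"jaw":0.016},{"translation":[0,0,0],"rot":[0,0,6],"jaw":0.016},{"translation":[0,0,0],"rot":[0,0,6],"jaw":0.016},{"translation":[0,0,0],"rot":[0,0,6],"jaw":0.016},{"translation":[0,0,0],"rot":[0,0,6],"jaw":0.016},{"translation":[0,0,0],"rot":[0,0,6],"jaw":0.016},{"translation":[0,0,0],"rot":[0,0,6],"jaw":0.016}]' 10 && python3 -m creep '[{"translation":[0,0,0.0005],"rot":[0,0,6],"jaw":0.016},{"translation":[0,0,0],"rot":[0,0,6],"jaw":0.016},{"translation":[0,0,0.0005],"rot":[0,0,6],"jaw":0.016},{"translation":[0,0,0],"rot":[0,0,6],"jaw":0.016},{"translation":[0,0,0.0005],"rot":[0,0,6],"jaw":0.016},{"translation":[0,0,0],"rot":[0,0,6],"jaw":0.016},{"translation":[0,0,0],"rot":[0,0,6],"jaw":0.016},{"translation":[0,0,0],"rot":[0,0,6],"jaw":0.016},{"translation":[0,0,0],"rot":[0,0,6],"jaw":0.016},{"translation":[0,0,0],"rot":[0,0,6],"jaw":0.016},{"translation":[0,0,0],"rot":[0,0,6],"jaw":0.016},{"translation":[0,0,0],"rot":[0,0,6],"jaw":0.016}]'; python3 -m creep '[{"translation":[0,0,0],"rot":[0,0,6],"jaw":0.016},{"translation":[0,0,0],"rot":[0,0,6],"jaw":0.016},{"translation":[0,0,0],"rot":[0,0,6],"jaw":0.016},{"translation":[0,0,0],"rot":[0,0,6],"jaw":0.016},{"translation":[0,0,0],"rot":[0,0,6],"jaw":0.016},{"translation":[0,0,0],"rot":[0,0,0],"jaw":0.016},{"translation":[0,0,0],"rot":[0,0,0],"jaw":0.016}]'; python3 look.py 19 wrist,side
```

```text
clock: 25.52
position: [0.5315, -0.0143, 0.1211]
ee_rot: [-1.528, -2.745, 0.001]
force: [-0.8, -0.9, -1.7]
width: 0.175
clock: 26.52
position: [0.532, -0.014, 0.1198]
ee_rot: [2.849, 1.323, 0.001]
force: [1.0, 0.0, -1.6]
width: 0.174
clock: 27.1
position: [0.5317, -0.0139, 0.1198]
ee_rot: [3.092, 0.554, 0.0]
force: [-0.1, -0.3, -0.2]
width: 0.171
27.1 [ 0.5317 -0.0139  0.1198] [[0.9378, 0.3472, 0.0001], [0.3472, -0.9378, -0.0004], [-0.0, 0.0004, -1.0]] [ 0.167  0.447 -0.322  1.919  0.192  0.805 -1.475] [-0.1 -0.3 -0.2] 0.17050932629049212
```

View pics/wrist_19.png

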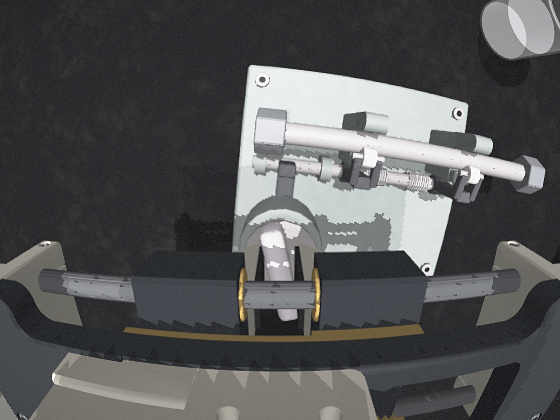

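View pics/side_19z.png

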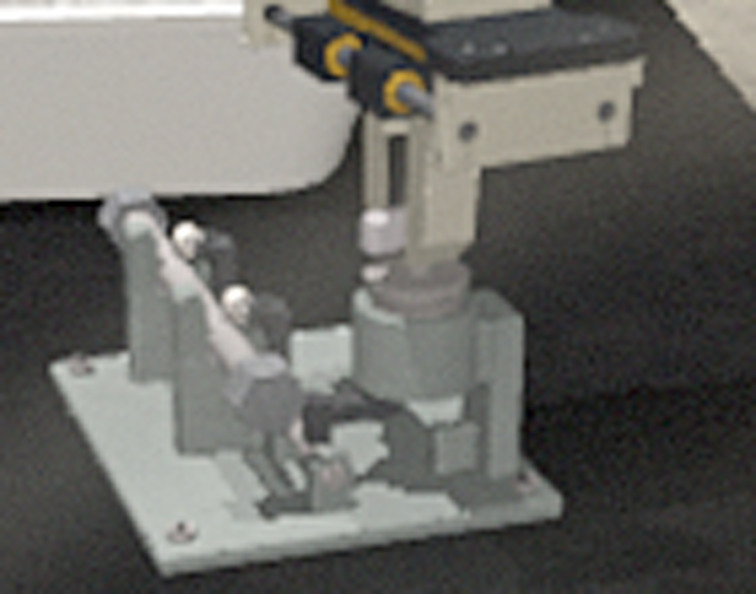

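```bash
python3 -m creep '[{"translation":[0,0,0],"rot":[0,0,6.2],"jaw":0.016},{"translation":[0,0,0],"rot":[0,0,0],"jaw":0.013},{"translation":[0,0,0],"rot":[0,0,0],"jaw":0.01},{"translation":[0,0,0],"rot":[0,0,0],"jaw":0.0},{"translation":[0,0,0],"rot":[0,0,0],"jaw":0.0},{"translation":[0,0,0],"rot":[0,0,0],"jaw":0.0},{"translation":[0,0,0],"rot":[0,0,0],"jaw":0.0},{"translation":[0,0,0],"rot":[0,0,0],"jaw":0.0}]' 25; python3 look.py 20 wrist,side
python3 - <<'E'
from h import *
import cv2
im=cv2.imread("pics/wrist_20.png"); cv2.imwrite("pics/w20z.png",cv2.resize(im[40:340,220:470],None,fx=2,fy=2,interpolation=cv2.INTER_CUBIC)) 
i=optics.camera_info("wrist")
p=[.6163,-.0804,.2464]
print(projw(i,T2(p,np.array([[50,123,10],[50,-68,10],[-116,-68,10],[0,110,60],[0,-110,60],[0,92,60],[0,-92,60],[0,0,60]])/1e3)).round(1).tolist())
E
```

```text
clock: 27.87
position: [0.5313, -0.0146, 0.1196]
ee_rot: [3.118, 0.381, -0.001]
force: [-2.1, -5.3, 0.2]
width: 0.116
27.8667 [ 0.5313 -0.0146  0.1196] [[0.9705, 0.2409, -0.0009], [0.2409, -0.9705, -0.0007], [-0.001, 0.0004, -1.0]] [ 0.148  0.444 -0.295  1.921  0.175  0.802 -1.57 ] [-2.1 -5.3  0.2] 0.11605826028021267
[[229.5, 67.8], [458.6, 80.6], [441.5, 262.6], [238.9, 133.1], [529.0, 147.8], [267.7, 132.6], [513.3, 145.9], [408.5, 136.4]]
```

View pics/w20z.png

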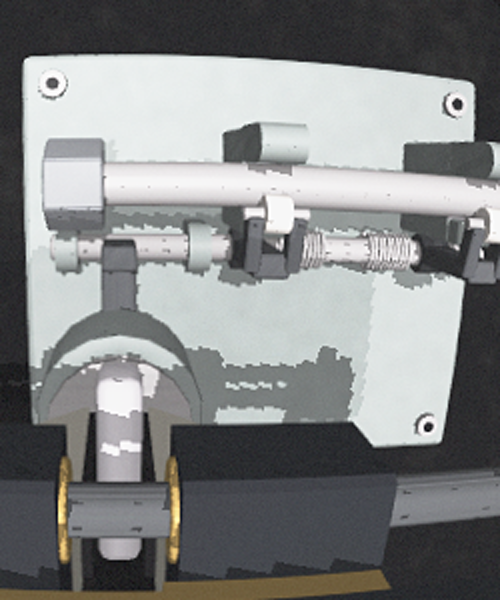

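View pics/side_20z.png

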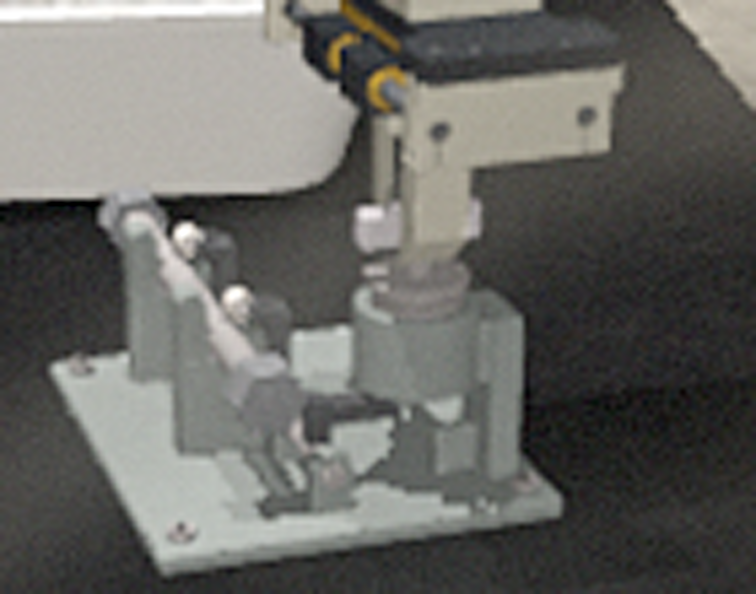

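```bash
python3 -m creep '[{"translation":[0,0,0],"rot":[0,0,0],"jaw":0.0},{"translation":[0,0,0],"rot":[0,0,0],"jaw":0.0},{"translation":[0,0,0],"rot":[0,0,0],"jaw":0.0},{"translation":[0,0,0],"rot":[0,0,0],"jaw":0.0},{"translation":[0,0,0],"rot":[0,0,0],"jaw":0.0},{"translation":[0,0,0],"rot":[0,0,0],"jaw":0.0}]' 25; python3 look.py 21 wrist,side,top
python3 - <<'E'
from h import *
for c in ("side","top"):
  i=optics.camera_info(c)
  for t in ("rod","t_handle","jaw_rollers"): print(c,t,[(x["score"],x["location"]) for x in optics.pinpoint(c,t)[:2]])
  p=[.6163,-.0804,.2464]
  print(proj(i,T2(p,np.array([[0,0,60],[-66,85,117],[-7.5,0,72]])/1e3)).round(1).tolist())
E
```

```text
clock: 28.47
position: [0.5313, -0.0146, 0.1196]
ee_rot: [3.118, 0.381, -0.001]
force: [-2.4, -5.8, 0.8]
width: 0.12
28.4667 [ 0.5313 -0.0146  0.1196] [[0.9705, 0.2409, -0.0009], [0.2409, -0.9705, -0.0007], [-0.001, 0.0005, -1.0]] [ 0.148  0.444 -0.294  1.921  0.175  0.802 -1.57 ] [-2.4 -5.8  0.8] 0.12034732741101539
side rod [(0.9, [294.8, 214.0])]
side t_handle [(0.4, [339.1, 200.8])]
side jaw_rollers [(0.73, [296.8, 211.7]), (0.33, [236.6, 254.1])]
[[295.8, 215.4], [337.0, 201.4], [298.9, 210.1]]
top rod []
top t_handle []
top jaw_rollers []
[[333.0, 224.8], [302.7, 264.2], [334.7, 227.7]]
```

View pics/side_21.png

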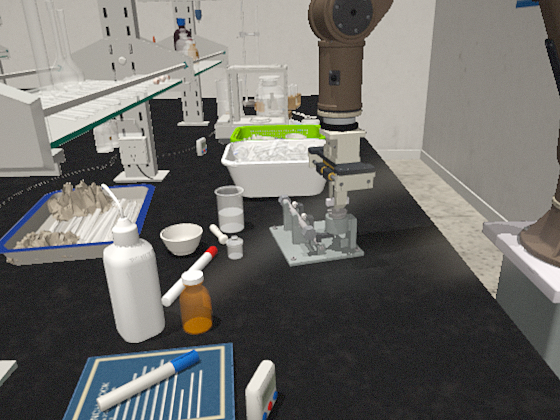

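View pics/top_21.png

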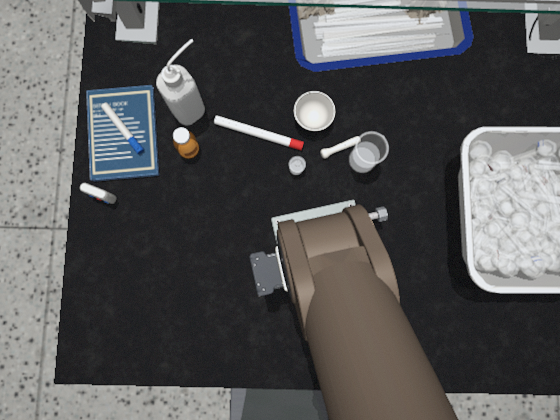

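```bash
python3 -c "
from cell import arm
print(arm.sign_off())"
```

```text
the job is handed in; nothing more can be done
None
```

I did the whole job as asked and handed it in at about 29 s of the 67 s allowed; the hand-in reports no verdict.

**Rod:** I gripped it near its middle, lowered it between the forks and pressed until it stopped hard at seat height, at about 35 N. I then let go. Pictures show both rollers shut over it. It lies about 3 mm from centre along its own axis.

**Bolt:** With the fingers only loosely round the handle, I turned it back about 70°, and the side picture shows it dropped about 6 mm. I then turned it forward one full turn, re-gripping once at the half turn, and closed the gripper on the handle at about 25 N.

**Last checks:**
- **Turn:** the handle lies along the clamp's x to within about 0.2°.
- **Height:** its height in the side view fits the expected -12 mm, within about a pixel.
- **Force:** a steady sideways force of about 6 N remains at the wrist.
- **Bystanders:** the beaker and both bottles look unmoved in the top and side views.

**Not confirmed:** the arm blocks the top view, so the final rod and handle positions rest on the side and wrist cameras. The side detector's handle score was only 0.4. I had no direct reading of the jaw angle or of the bolt's turn and height; those come from pictures and the arm's pose.

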